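# Empty the used-needle tray into the sharps bin

## Robot

A 6-joint arm with a two-finger parallel gripper is mounted at the origin on the work surface. World frame = base frame: x ahead of the robot, y to its left, z up, the work surface at z = 0. Lengths are in m, angles in rad, forces in N, time in s.
With the tool pointing down it reaches from about 0.375 to 0.9 m from the base axis. Payload 3.1 kg.
Tool frame: the origin (TCP) lies midway between the tips of the shut fingers; the grasp point (between the pads) lies 19 mm behind it; z points along the fingers, y is the direction in which the jaws open and shut (so a half turn about z gives the same grasp; the last joint's range is limited). The gripper opens to 85 mm and grips with 20 to 120 N. Pads are 22 mm wide; open, the fingers measure 114 mm over their backs; the gripper's body (76 mm by 85 mm) begins 54 mm behind the grasp point. The pads swing forward as they close: fully open they stand 13 mm farther back than shut.
Start: joints at [-1.514, 0.527, 1.433, -0, 1.181, -0.178], TCP at [0.146, -0.608, 0.231] pointing down, gripper open.
Joint ranges: [-3.08, 3.08], [-0.75, 2.2], [0.22, 2.44], [-1.43, 4.57], [0, 2.65], [-2.85, 2.85]. Speed limits (rad/s): [2.79, 2.79, 3.14, 3.14, 3.14, 3.14].

## Interface

Orientations are given as a unit quaternion [x, y, z, w].
In Python, from station import manip gives the robot as it stands. The module is installed in compiled form; this text tells all that it offers.
- The arm moves only by the tool drive_tool, never from a script. Its argument "deltas" is one flat list of numbers, 4 for each row, row after row: the shift along the tool's x, y, z in cm, then the turn about the tool's z in degrees. A call has 1 to 12 rows; each row is the pose to reach, as a shift and turn from the pose measured when the call began, along the tool's axes at that moment; what a row does not reach only later rows make up. A row lasts 1/10 s, in which the tool goes at most 50 mm and 8.59 degrees, less where a joint would pass 70% of its speed; a pose out of reach is approached as far as the arm can. A call with a gripper value outside its range is refused whole. "hand" is the finger opening in cm, from 0 to 8.54, set as the call begins (left out, the last holds). The fingers move at their own pace and stop on an object; "squeeze" is the grip in N (left out, the last holds). Time passes only in rows, so rows that repeat a pose let the fingers close. It gives the time, the measured TCP pose, the force and the opening at its end, in the units of the state.
- manip.sense(): the state, without advancing time (a new reading comes with each control period).
- manip.snapshot(name): name is "scene" or "top" or "wrist"; returns a dict with "frame" (400x640x3 uint8, red, green, blue), "depth" (400x640 float32, m along the optical axis (not along the pixel's ray), 0 where there is no reading), "fx", "fy", "cx", "cy" (pixels), "R" (3x3) and "t" (3): a world point X has camera coordinates R X + t. Camera axes: x right, y down, z forward; pixel columns grow to the right and rows downward; lengths in m; the calibration is good to about 2 mm. A picture is of the moment at which its call begins.
- manip.sign_off(): hands the job in, once; it reports no verdict.
The state is a dict: "t": time; "q": joint angles; "qd": joint speeds; "tau": joint torques, N m; "tcp_pos": TCP position; "tool_rot": TCP orientation; "force": force on the tool from outside, world axes, zero at the start; "ft_torque": the same for the moment, N m; "finger_gap": opening from 0.0 (shut) to 1.0 (fully open).
Only numpy, scipy, OpenCV 4.12 (cv2) and the standard library are available. Lean on these libraries where they do the work, as an engineer would, in place of code of your own. Each camera call takes 0.05 s, during which the arm holds its last target.

## Task

Pick up the small steel tray with the red grip, push the sharps bin's spring flap open with the tray's lip, and tip both used needle cartridges into the bin while the tray keeps the flap open. Then let the flap close and set the empty tray back upright on the table. Leave the clean tray with the green grip where it is.

Things in the scene. Friction and masses are not known exactly. Their poses are not given: they have to be found in the camera images.
- tray: Steel scoop tray, red grip. Origin on underside below grip centre; -x to lip, y across, z up. Grip: upright block 24 (x) x 12 (y) mm, top 80 mm up; pinch across y at 60 mm. 70 mm wide; walls 24 mm high at back and sides, front open. Flat floor x +15 to -65, then lip rising 8 deg to edge at x -97, z 6 mm. Starts lip roughly to robot. Cartridges slide out at 30 to 42 deg nose-down, stay in below 22.
- used_1: Used needle cartridge, the rear one: black square body 12 x 12 mm that does not roll, with a red collar and red tapered nose, 44 mm long, 12 g. Origin mid-length on its axis; y axis along its length. Starts lying crosswise on the red-grip tray's floor, about 26 mm in front (-x) of the tray's origin.
- used_2: The front used cartridge, same as used_1. Starts about 50 mm in front (-x) of the tray's origin.
- bin: Yellow sharps bin, fixed, 170 (x) x 150 (y) mm, red deck top at 170 mm. Origin centre of underside, +x roughly away from robot. Mouth x -45 to +45, y -52 to +52, with 15 mm high collar except on the +x (hinge) edge: enter from there, tray lip to bin -x. Push the flap with lip edge at x -32, z 145, tray 22 to 28 deg nose-down, then tip to 48 deg, lip edge to x -20, z 118: flap opens 40 deg, parts slide in.
- flap (a joint): Grey spring flap in the bin's mouth, 86 mm long, 100 mm wide, top 2 mm below the deck top, hinged at the mouth's +x edge (bin x +45 mm). Value: opening in rad, 0 shut, up to 1.35; grows as the free (-x) end is pushed down. The spring shuts it; about 1 N at the free end starts it, 2 N holds it at 0.7. Parts spilled on the shut flap just stay on it.
- clean_tray: A like tray with a green grip and two white clean cartridges: a bystander to be left alone. Origin and axes as for the other tray.

How it is judged:
By the outcome, as a careful person would: the job done as asked, in the order asked, and still so for the second after the job is handed in, with the robot touching nothing.
It also fails if it takes over 72 s, if anything falls off the work surface, if the arm or the gripper's body presses on something with over 40 N, if the wrist force passes 120 N, or if a joint passes its speed limit or range.

## Working session

There is one attempt and no reset: what is moved stays moved. The work goes in short steps, Python scripts to look and compute and a tool call to move; the robot and the scene stay as the last step left them, time stands still between calls to the robot, and variables do not carry over. Pictures are saved under pics/ and viewed, and the job is handed in when it is done.

Besides the shell and the picture viewer there is one more tool, called after "Request:" as name(argument=value, ...), one argument or row to a line, values as JSON. drive_tool: Moves the arm, as the interface text tells. Its arguments: {"type":"object","properties":{"deltas":{"type":"array"},"hand":{"type":"number"},"squeeze":{"type":"number"}},"required":["deltas"]}

```bash
mkdir -p pics
cat > h.py <<'E'
import numpy as np, cv2
from station import manip
def snap(n,f):
    d=manip.snapshot(n); cv2.imwrite('pics/'+f+'.png',d['frame'][:,:,::-1]); np.savez('pics/'+f+'.npz',**d); return d
def load(f): return dict(np.load('pics/'+f+'.npz'))
def world(d,u,v,depth=None):
    u=np.asarray(u,float);v=np.asarray(v,float)
    z=d['depth'][np.round(v).astype(int),np.round(u).astype(int)] if depth is None else depth
    c=np.stack([(u-d['cx'])/d['fx']*z,(v-d['cy'])/d['fy']*z,z],-1)
    return (c-d['t'])@d['R']
def proj(d,X):
    c=np.asarray(X)@d['R'].T+d['t']; return np.stack([d['fx']*c[...,0]/c[...,2]+d['cx'],d['fy']*c[...,1]/c[...,2]+d['cy']],-1)
def plane(d,u,v,h):
    r=np.stack([(np.asarray(u,float)-d['cx'])/d['fx'],(np.asarray(v,float)-d['cy'])/d['fy'],np.ones(np.shape(u))],-1)@d['R']
    o=-d['R'].T@d['t']; return o+r*((h-o[2])/r[...,2])[...,None]
E
python3 - <<'E'
from h import *
print(manip.sense())
for n in ['scene','top','wrist']:
    d=snap(n,n+'0'); print(n,-d['R'].T@d['t'],d['fx'],d['R'][2])
E
```

```text
{'t': 0.0, 'q': array([-1.51349499e+00,  5.28476950e-01,  1.43389329e+00,  7.36173599e-06,
        1.18138401e+00, -1.78476237e-01]), 'qd': array([-0.00010281,  0.00015609,  0.00327363,  0.00063515,  0.00085778,
       -0.00030378]), 'tau': array([-9.27407709e-04, -4.42352557e+01, -1.78025419e+01, -3.80489619e-04,
        8.47257965e-03,  1.15268205e-05]), 'tcp_pos': array([ 0.14600341, -0.60698033,  0.23032985]), 'tool_rot': array([ 9.93058746e-01,  1.17614452e-01,  6.88403002e-05, -1.07860928e-03]), 'force': array([-0.54470531, -0.60931605, -0.53784165]), 'ft_torque': array([ 0.00242125,  0.03387418, -0.02100349]), 'finger_gap': 1.0017876697856298}
scene [ 0.85345504 -0.52170606  0.5605436 ] 377.35076478638115 [-0.38118447  0.70424455 -0.59894743]
top [ 0.46687925 -0.00422951  1.28016899] 519.4133313499159 [ 0.06851533 -0.00239777 -0.99764718]
wrist [ 0.21577869 -0.5900084   0.37455656] 291.81732046697476 [-0.27497269 -0.0650743  -0.95924729]
```

View pics/scene0.png

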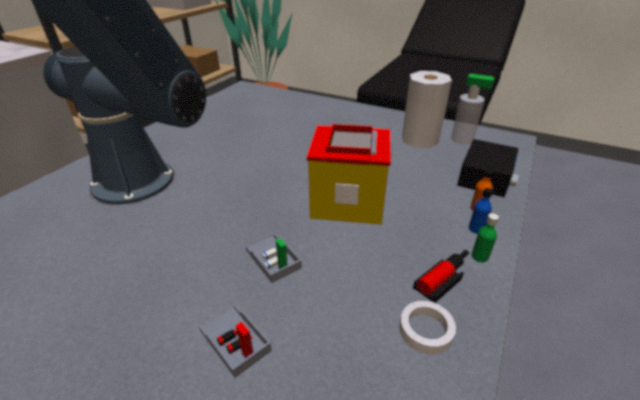

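View pics/top0.png

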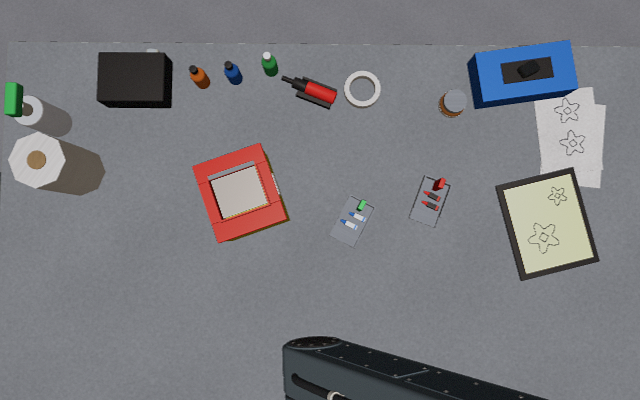

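Scene view: red tray at (236,340), green tray at (274,257), bin at (350,175). Top view: red grip (439,184), used cartridges (432,195) and (430,206), green grip (362,205), bin mouth (240,191). Next I'll measure them.

Run:
```python
from h import *
d=load('top0'); im=d['frame'].astype(int); hsv=cv2.cvtColor(d['frame'],cv2.COLOR_RGB2HSV)
H,S,V=[hsv[:,:,i].astype(int) for i in range(3)]
red=((H<8)|(H>172))&(S>150)&(V>70)
vv,uu=np.mgrid[:400,:640]
def rep(name,m,h):
    m=m.astype(np.uint8); 
    n,l,st,c=cv2.connectedComponentsWithStats(m)
    for i in range(1,n):
        if st[i,4]<12: continue
        vs,us=np.nonzero(l==i)
        W=world(d,us,vs); 
        print(name,st[i],c[i].round(1),'med',np.median(W,0).round(4),'z',np.percentile(W[:,2],[5,95]).round(3),'rect',cv2.minAreaRect(np.stack([us,vs],1).astype(np.float32)), 'onplane',plane(d,c[i][0],c[i][1],h).round(4))
rep('red',red&(uu>405)&(uu<460)&(vv>170)&(vv<235),.08)
rep('green',(H>45)&(H<80)&(S>120)&(uu>320)&(uu<390)&(vv>180),.08)
rep('binred',red&(uu>180)&(uu<300)&(vv>130)&(vv<260),.17)
# bin deck corners
m=(red&(uu>180)&(uu<300)&(vv>130)&(vv<260)).astype(np.uint8)
W=world(d,*np.nonzero(m)[::-1]); k=abs(W[:,2]-.17)<.006
P=W[k][:,:2]; r=cv2.minAreaRect((P*1000).astype(np.float32)); print('deck',r,k.sum())
z=d['depth']
# tray segments
for (a,b,c2,d2) in [(405,170,460,235),(325,190,380,250)]:
    us,vs=np.meshgrid(np.arange(a,c2),np.arange(b,d2)); W=world(d,us.ravel(),vs.ravel())
    mm=W[:,2]>.0045
    mm=mm&(W[:,2]<.04)
    print(cv2.minAreaRect((W[mm][:,:2]*1000).astype(np.float32)),mm.sum(), np.median(W[:,2]))
# upscaled crop
cr=cv2.resize(d['frame'][150:260,180:470],None,fx=2.7,fy=2.7,interpolation=cv2.INTER_CUBIC); cv2.imwrite('pics/topcrop.png',cr[:,:,::-1])
```

```text
red [438 178   7  11  54] [441.1 182.9] med [ 0.5901 -0.2744  0.0797] z [0.074 0.083] rect ((441.24139404296875, 182.89654541015625), (5.199469566345215, 10.39893913269043), 21.801406860351562) onplane [ 0.5902 -0.2746  0.08  ]
red [424 191   6   4  16] [426.5 192.4] med [ 0.5744 -0.2538  0.0111] z [0.009 0.016] rect ((426.3500061035156, 192.4499969482422), (5.375871658325195, 2.5298221111297607), 18.43494987487793) onplane [ 0.568  -0.2405  0.08  ]
red [422 201   6   4  16] [424.6 202.2] med [ 0.55   -0.2498  0.0111] z [0.009 0.016] rect ((424.4000244140625, 202.1999969482422), (5.366563320159912, 2.683281421661377), 26.56505012512207) onplane [ 0.545 -0.236  0.08 ]
green [357 200   9  11  42] [361.2 204.8] med [ 0.5397 -0.0889  0.0787] z [0.047 0.083] rect ((361.0, 204.99998474121094), (4.801959991455078, 11.661903381347656), 30.963756561279297) onplane [ 0.538 -0.089  0.08 ]
binred [ 193  143   94  100 3603] [239.8 194.4] med [0.5425 0.1746 0.1698] z [0.166 0.183] rect ((239.03787231445312, 192.5367431640625), (81.54936218261719, 73.05462646484375), 70.70995330810547) onplane [0.5528 0.1775 0.17  ]
deck ((557.7538452148438, 180.14158630371094), (175.4662628173828, 154.93072509765625), 19.97002410888672) 3282
((551.5250854492188, -268.64337158203125), (133.25701904296875, 156.83685302734375), 89.410400390625) 889 0.0015941228525058538
((505.9429931640625, -71.57036590576172), (133.6549530029297, 143.11317443847656), 89.25794982910156) 757 0.001422388390558523
```

View pics/wrist0.png

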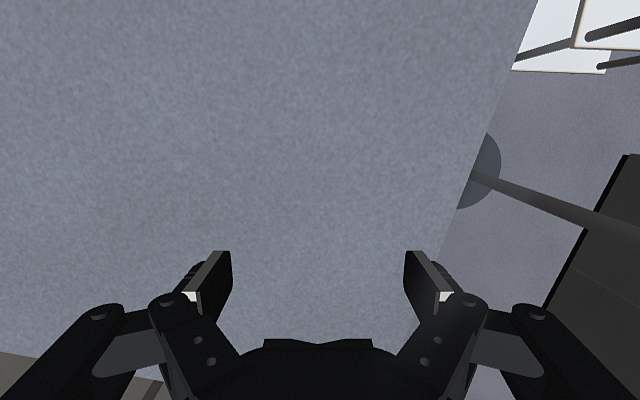

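```bash
ls pics
```

```text
scene0.npz
scene0.png
top0.npz
top0.png
topcrop.png
wrist0.npz
wrist0.png
```

View pics/topcrop.png

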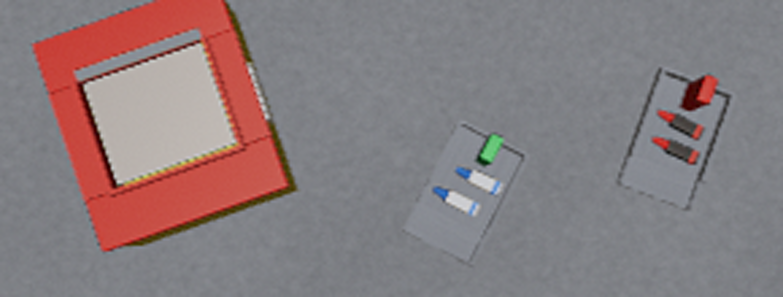

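Request:
drive_tool(
  deltas=[0, 0, -5, 0, 0, 0, -10, 0, 0, 0, -15, 0, 0, 0, -20, 0, 0, 0, -25, 0, 0, 0, -30, 0, 0, 0, -35, 0, 0, 0, -40, 0, 0, 0, -45, 0, 0, 0, -50, 0, 0, 0, -55, 0, 0, 0, -60, 0],
)

```text
t: 1.35
tcp_pos: [0.1371, -0.5712, 0.7561]
tool_rot: [0.993, 0.118, 0.001, 0.009]
force: [0.5, 0.2, 0.4]
finger_gap: 1.0
```

Request:
drive_tool(
  deltas=[0, 0, -5, 0, 0, 0, -10, 0, 0, 0, -15, 0, 0, 0, -15, 0],
)

```text
t: 1.75
tcp_pos: [0.1241, -0.5163, 0.8002]
tool_rot: [0.993, 0.118, 0.003, 0.021]
force: [0.1, -0.2, -0.2]
finger_gap: 0.998
```

Run:
```python
from h import *
s=manip.sense()
from scipy.spatial.transform import Rotation as R
print(s['q'].round(3),s['qd'].round(3),s['tcp_pos'].round(4),s['tool_rot'].round(4),R.from_quat(s['tool_rot']).as_matrix().round(3))
```

```text
[-1.551  0.347  0.218  0.016  2.535 -0.202] [-0.033 -0.068  0.001  0.006  0.076 -0.024] [ 0.1241 -0.5163  0.8002] [0.9928 0.1176 0.0026 0.0211] [[ 0.972  0.233  0.01 ]
 [ 0.234 -0.971 -0.041]
 [ 0.     0.042 -0.999]]
```

```bash
cat >> h.py <<'E'
from scipy.spatial.transform import Rotation as Ro
def delta(target,s=None):
    s=s or manip.sense(); R=Ro.from_quat(s['tool_rot']).as_matrix()
    return (R.T@(np.asarray(target)-s['tcp_pos'])*100).round(2)
def st():
    s=manip.sense(); R=Ro.from_quat(s['tool_rot']).as_matrix()
    print('t',round(s['t'],2),'q',s['q'].round(3),'tcp',s['tcp_pos'].round(4),'gap',round(s['finger_gap'],3)); print('F',s['force'].round(1),'xax',R[:,0].round(3),'yax',R[:,1].round(3),'zax',R[:,2].round(3)); return s
E
python3 - <<'E'
from h import *
s=st()
d=load('top0')
def p(u,v,h): return plane(d,180+u/2.7,150+v/2.7,h)[:2]
L=(p(617,183,.006)+p(688,209,.006))/2; B=(p(659,69,.024)+p(730,96,.024))/2
print('lip',L,'back',B,'yaw',np.degrees(np.arctan2(*(B-L)[::-1])),np.linalg.norm(B-L))
L=(p(404,230,.006)+p(471,263,.006))/2; B=(p(460,122,.024)+p(524,156,.024))/2
print('green lip',L,'back',B,'yaw',np.degrees(np.arctan2(*(B-L)[::-1])))
# bin mouth interior corners
for u,v in [(83,85),(205,42),(240,148),(117,187),(35,45),(225,-5),(295,188),(105,250)]: print(u,v,p(u,v,.17).round(4))
print('above tray .15', delta([.59,-.2745,.25],s), 'pick z', delta([.59,-.2745,.041],s))
E
```

```text
t 1.75 q [-1.551  0.347  0.218  0.016  2.535 -0.202] tcp [ 0.1241 -0.5163  0.8002] gap 0.998
F [ 0.1 -0.2 -0.2] xax [0.972 0.234 0.   ] yax [ 0.233 -0.971  0.042] zax [ 0.01  -0.041 -0.999]
lip [ 0.49976772 -0.24276172] back [ 0.60176386 -0.27773601] yaw -18.926745151443466 0.10782584555023894
green lip [ 0.45252893 -0.04769011] back [ 0.54931993 -0.09546669] yaw -26.271204946057836
83 85 [0.5802 0.2404]
205 42 [0.6154 0.1441]
240 148 [0.531  0.1149]
117 187 [0.4993 0.2117]
35 45 [0.6118 0.2793]
225 -5 [0.6533 0.1287]
295 188 [0.4996 0.0709]
105 250 [0.4496 0.2201]
above tray .15 [ 50.95 -14.95  54.45] pick z [ 50.94 -15.84  75.33]
```

Request:
drive_tool(
  deltas=[4, -1, 4, 3, 7.5, -2, 8, 6, 11, -3, 12, 9, 14.5, -4, 16, 12, 18, -5, 20, 15, 21.5, -6, 23.5, 18, 25, -7, 27, 21, 28.5, -8, 30.5, 24, 32, -9, 34, 27, 35.5, -10, 38, 30, 39, -11, 41.5, 33, 42, -12, 45, 33],
)

```text
t: 2.95
tcp_pos: [0.4934, -0.329, 0.3651]
tool_rot: [0.985, -0.17, 0.009, 0.02]
force: [0.6, 0.2, 0.1]
finger_gap: 0.998
```

Run:
```python
from h import *
s=st(); print(delta([.59,-.2745,.15],s),delta([.59,-.2745,.041],s))
```

```text
t 2.95 q [-0.765  0.347  1.358 -0.023  1.4    1.15 ] tcp [ 0.4934 -0.329   0.3651] gap 0.998
F [0.6 0.2 0.1] xax [ 0.942 -0.334  0.024] yax [-0.335 -0.942  0.036] zax [ 0.01  -0.042 -0.999]
[ 6.78 -9.13 21.37] [ 6.52 -9.52 32.26]
```

Request:
drive_tool(
  deltas=[1.5, -2, 4.5, 0, 3, -4, 9, 0, 4.5, -6, 13.5, 0, 6, -8, 18, 0, 6.8, -9.1, 22, 0, 6.7, -9.2, 25, 0, 6.6, -9.4, 28, 0, 6.5, -9.5, 31, 0, 6.5, -9.5, 32.2, 0, 6.5, -9.5, 32.2, 0],
)

```text
t: 3.95
tcp_pos: [0.5887, -0.274, 0.0392]
tool_rot: [0.985, -0.17, 0.007, 0.019]
force: [0.1, 1.1, 0.8]
finger_gap: 1.001
```

Run:
```python
from h import *
s=st(); snap('wrist','w1'); snap('scene','s1')
```

```text
t 3.95 q [-0.594  0.799  1.514 -0.04   0.802  1.345] tcp [ 0.5887 -0.274   0.0392] gap 1.001
F [0.1 1.1 0.8] xax [ 0.942 -0.334  0.019] yax [-0.335 -0.942  0.035] zax [ 0.007 -0.039 -0.999]
```

View pics/w1.png

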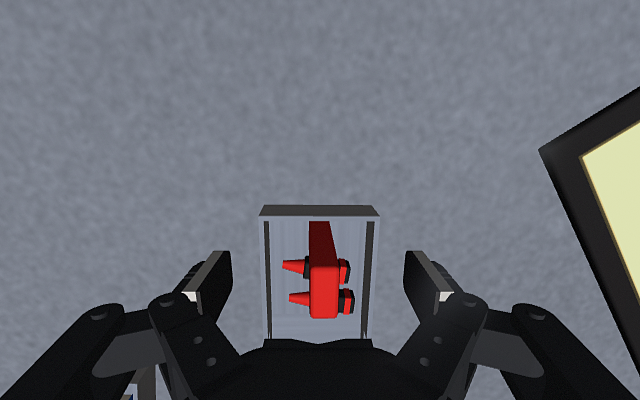

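View pics/s1.png

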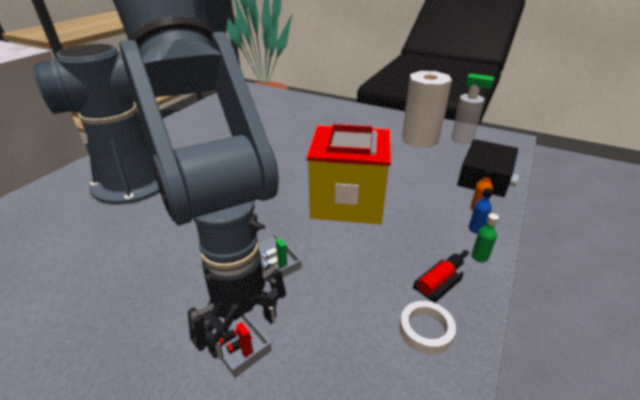

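```bash
cat > fit.py <<'E'
from h import *
from scipy.optimize import least_squares
D=[([-1.51349499,.52847695,1.43389329,7.4e-06,1.18138401,-.178476237],[.14600341,-.60698033,.23032985],[9.93058746e-01,1.17614452e-01,6.88403002e-05,-1.07860928e-03]),
([-1.551,.347,.218,.016,2.535,-.202],[.1241,-.5163,.8002],[0.9928,0.1176,0.0026,0.0211]),
([-0.765,0.347,1.358,-0.023,1.4,1.15],[.4934,-.329,.3651],None),
([-0.594,0.799,1.514,-0.04,0.802,1.345],[.5887,-.274,.0392],None)]
def fk(q,p):
    h,d,L1,L2,a,Lt=p
    r=lambda ax,x: Ro.from_euler(ax,x)
    R1=r('z',q[0]); R2=R1*r('y',q[1]); R3=R2*r('y',q[2]); R4=R3*r('z',q[3]); R5=R4*r('y',q[4]); R6=R5*r('z',q[5])
    P=np.array([0,0,h])+R1.apply([0,d,0])+R2.apply([0,0,L1])+R3.apply([a,0,L2])+R5.apply([0,0,Lt])
    return P,R6.as_matrix()
if __name__=='__main__':
    f=lambda p: np.concatenate([fk(q,[p[0],p[1],p[2],p[3],p[4],.3])[0]-x for q,x,_ in D])
    for a0 in [0]:
        s=least_squares(f,[.3,.11,.4,.4,0]); print(s.x.round(4),abs(s.fun).max(),s.fun.round(4))
    R=fk(D[3][0],[0]*6)[1]; print(R.round(3)); print(fk(D[1][0],[0]*6)[1].round(3))
E
python3 fit.py
```

```text
[0.2769 0.1111 0.5887 0.3914 0.1142] 0.00017431316455977786 [ 0.0001  0.      0.     -0.     -0.     -0.     -0.0001 -0.      0.0001
  0.      0.     -0.0002]
[[ 0.334  0.942  0.006]
 [ 0.942 -0.334 -0.039]
 [-0.035  0.019 -0.999]]
[[-0.233  0.972  0.01 ]
 [ 0.972  0.233 -0.041]
 [-0.043  0.    -0.999]]
```

```bash
cat > ik.py <<'E'
from fit import *
lo=np.array([-3.08,-.75,.22,-1.43,0,-2.85]);hi=np.array([3.08,2.2,2.44,4.57,2.65,2.85])
def P(Lt): return [Lt-.0231,.1111,.5887,.3914,.1142,Lt]
def toolR(R): return R@np.array([[0,-1,0],[1,0,0],[0,0,1.]])
def rot(az,tau,phi=0,flip=0):
    # tool z heading az tilted tau from down; tool y horizontal; then turn phi about z
    a,t=np.radians(az),np.radians(tau)
    z=np.array([np.sin(t)*np.cos(a),np.sin(t)*np.sin(a),-np.cos(t)])
    y=np.array([-np.sin(a),np.cos(a),0])*(-1 if flip else 1)
    x=np.cross(y,z)
    return np.stack([x,y,z],1)@Ro.from_euler('z',phi,degrees=True).as_matrix()
def ik(pos,R,Lt=.28,n=12,q0=None):
    rng=np.random.default_rng(0);best=None
    p=P(Lt)
    def f(q):
        x,r=fk(q,p); r=toolR(r)
        return np.concatenate([(x-pos)*3,Ro.from_matrix(r@R.T).as_rotvec()])
    for i in range(n):
        q=lo+.02+(hi-lo-.04)*rng.random(6) if (i or q0 is None) else np.clip(q0,lo+1e-3,hi-1e-3)
        s=least_squares(f,q,bounds=(lo,hi),max_nfev=80)
        if best is None or s.cost<best.cost: best=s
        if best.cost<1e-8 and q0 is not None: break
    return best.x,np.sqrt(2*best.cost)
def margins(q): return np.minimum(q-lo,hi-q).min()
E
cat > t1.py <<'E'
from ik import *
bc=np.array([.556,.178]); b=np.radians(20); bx=np.array([np.cos(b),np.sin(b)])
for Lt in [.28]:
  for az in [110,-70]:
    for flip in [0,1]:
      for tau in [60,75,90]:
        out=[]
        for name,pos,phis in [('bin',np.array([*(bc+bx*.02),.23]),[0,25,48]),('T0',np.array([.55,-.27,.06]),[0]),('T1',np.array([.45,-.22,.06]),[0]),('T2',np.array([.36,.12,.06]),[0]),('T3',np.array([.5,-.35,.06]),[0]),('up',np.array([.45,-.1,.35]),[0])]:
          for ph in phis:
            sgn=None
            R=rot(az,tau,0,flip)
            # nose-down: tray turned about tool z; nose = -bin x. choose sign so that nose goes down
            n=np.array([-bx[0],-bx[1],0]); 
            for s in (1,-1):
                Rr=Ro.from_rotvec(R[:,2]*np.radians(s*ph)).as_matrix()
                if ph==0 or (Rr@n)[2]<0: break
            R=Rr@R
            q,e=ik(pos+R[:,2]*.019,R,Lt)
            out.append((name,ph,'%.3f'%e,'%.2f'%margins(q)))
        print(az,flip,tau,out)
E
python3 t1.py
```

```text
110 0 60 [('bin', 0, '0.000', '0.54'), ('bin', 25, '0.000', '0.97'), ('bin', 48, '0.000', '0.97'), ('T0', 0, '0.000', '0.72'), ('T1', 0, '0.000', '0.93'), ('T2', 0, '0.000', '0.42'), ('T3', 0, '0.000', '0.66'), ('up', 0, '0.000', '0.61')]
110 0 75 [('bin', 0, '0.000', '0.60'), ('bin', 25, '0.000', '0.85'), ('bin', 48, '0.000', '0.85'), ('T0', 0, '0.000', '0.48'), ('T1', 0, '0.000', '0.69'), ('T2', 0, '0.000', '0.49'), ('T3', 0, '0.000', '0.41'), ('up', 0, '0.000', '0.46')]
110 0 90 [('bin', 0, '0.000', '0.64'), ('bin', 25, '0.000', '0.69'), ('bin', 48, '0.000', '0.69'), ('T0', 0, '0.000', '0.27'), ('T1', 0, '0.000', '0.48'), ('T2', 0, '0.000', '0.56'), ('T3', 0, '0.000', '0.18'), ('up', 0, '0.000', '0.33')]
110 1 60 [('bin', 0, '0.000', '0.97'), ('bin', 25, '0.000', '0.97'), ('bin', 48, '0.000', '0.97'), ('T0', 0, '0.000', '0.72'), ('T1', 0, '0.000', '0.93'), ('T2', 0, '0.000', '0.42'), ('T3', 0, '0.000', '0.66'), ('up', 0, '0.000', '0.61')]
110 1 75 [('bin', 0, '0.000', '0.85'), ('bin', 25, '0.000', '0.85'), ('bin', 48, '0.000', '0.85'), ('T0', 0, '0.000', '0.48'), ('T1', 0, '0.000'
[... 1067 characters left out ...]
, 0, '0.000', '0.36'), ('bin', 25, '0.000', '0.36'), ('bin', 48, '0.000', '0.36'), ('T0', 0, '0.000', '0.43'), ('T1', 0, '0.000', '0.23'), ('T2', 0, '0.000', '0.19'), ('T3', 0, '0.000', '0.41'), ('up', 0, '0.000', '0.08')]
-70 1 75 [('bin', 0, '0.000', '0.18'), ('bin', 25, '0.000', '0.18'), ('bin', 48, '0.000', '0.18'), ('T0', 0, '0.000', '0.49'), ('T1', 0, '0.000', '0.25'), ('T2', 0, '0.000', '0.19'), ('T3', 0, '0.000', '0.41'), ('up', 0, '0.045', '0.00')]
-70 1 90 [('bin', 0, '0.000', '0.02'), ('bin', 25, '0.000', '0.02'), ('bin', 48, '0.000', '0.02'), ('T0', 0, '0.000', '0.50'), ('T1', 0, '0.000', '0.32'), ('T2', 0, '0.000', '0.20'), ('T3', 0, '0.000', '0.46'), ('up', 0, '0.000', '0.09')]
```

Request:
drive_tool(
  deltas=[0, 0, 0, 0, 0, 0, 0, 0, 0, 0, 0, 0, 0, 0, 0, 0, 0, 0, 0, 0, 0, 0, 0, 0, 0, 0, 0, 0, 0, 0, 0, 0, 0, 0, 0, 0, 0, 0, 0, 0],
  hand=0.6,
  squeeze=50,
)

```text
t: 5.05
tcp_pos: [0.5911, -0.2751, 0.0433]
tool_rot: [0.985, -0.17, 0.01, 0.02]
force: [0.6, 0.9, 5.8]
finger_gap: 0.131
```

Request:
drive_tool(
  deltas=[0, 0, -0.5, 0, 0, 0, -1.5, 0, 0, 0, -2.5, 0, -0.5, 0.2, -3.5, -3, -1, 0.5, -4, -7, -2, 0.8, -4, -12, -3, 1.2, -4, -17, -4, 1.6, -4, -22, -5, 2, -4, -27, -5.4, 2.3, -4, -32, -5.6, 2.5, -4, -37, -5.6, 2.5, -4, -40],
)

```text
t: 6.25
tcp_pos: [0.5291, -0.2785, 0.0834]
tool_rot: [0.984, 0.178, 0.003, 0.022]
force: [0.6, 0.3, -1.6]
finger_gap: 0.134
```

Run:
```python
from h import *
s=st(); snap('wrist','w2'); snap('scene','s2')
```

```text
t 6.25 q [-0.658  0.681  1.643 -0.037  0.781  0.579] tcp [ 0.5291 -0.2785  0.0834] gap 0.134
F [ 0.6  0.3 -1.6] xax [ 0.936  0.351 -0.003] yax [ 0.351 -0.935  0.045] zax [ 0.013 -0.043 -0.999]
```

View pics/w2.png

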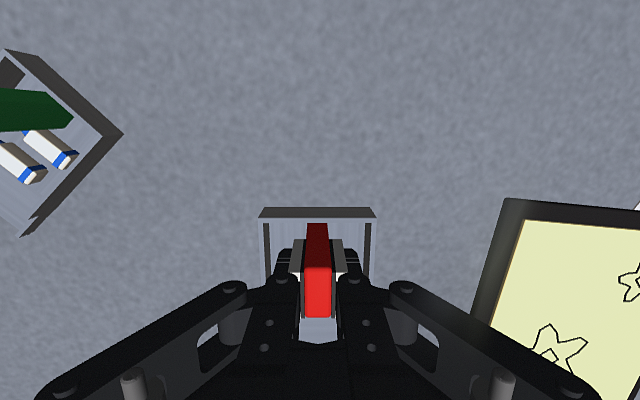

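View pics/s2.png

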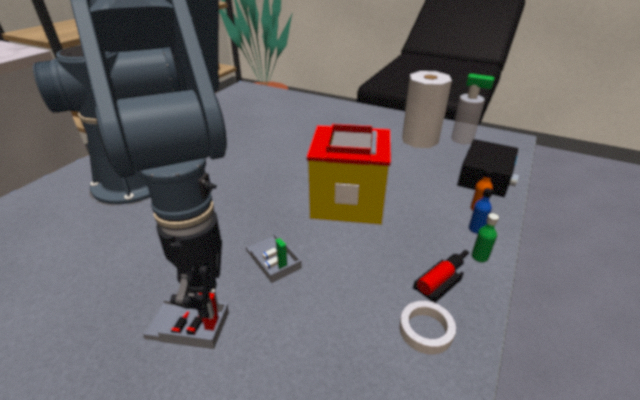

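Request:
drive_tool(
  deltas=[0, 0, 1, 0, 0, 0, 2, 0, 0, 0, 3, 0, 0, 0, 3.5, 0, 0, 0, 4.0, 0, 0, 0, 4.1, 0],
)

```text
t: 6.95
tcp_pos: [0.5297, -0.28, 0.0435]
tool_rot: [0.984, 0.177, 0.002, 0.022]
force: [-3.2, 2.3, 15.3]
finger_gap: 0.128
```

Request:
drive_tool(
  deltas=[0, 0, 0, 0, 0, 0, 0, 0, 0, 0, -0.5, 0, 0, 0, -2, 0, 0, 0, -6, 0, 0, 0, -10, 0, 0, 0, -15, 0, 0, 0, -20, 0],
  hand=8.5,
)

```text
t: 7.75
tcp_pos: [0.5269, -0.2712, 0.2461]
tool_rot: [0.984, 0.177, 0.002, 0.022]
force: [0.5, -0.6, -0.6]
finger_gap: 0.996
```

Run:
```python
from h import *
s=st(); snap('wrist','w3'); snap('scene','s3')
```

```text
t 7.75 q [-0.65   0.455  1.523 -0.029  1.128  0.576] tcp [ 0.5269 -0.2712  0.2461] gap 0.996
F [ 0.5 -0.6 -0.6] xax [ 0.937  0.349 -0.003] yax [ 0.349 -0.936  0.044] zax [ 0.013 -0.042 -0.999]
```

View pics/w3.png

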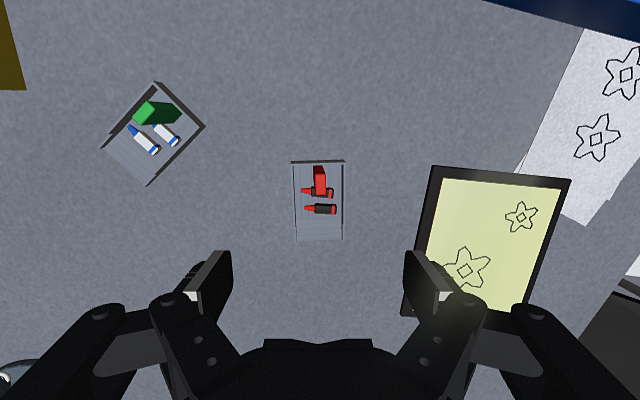

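Run:
```python
from h import *
d=load('scene0')
for u,v in [(265,30),(240,20),(285,40),(265,85),(195,60),(130,10),(20,40),(15,100),(430,30),(330,40),(600,50),(80,95)]:
    print(u,v,world(d,u,v).round(2))
for k in ('top0',):
    d=load(k); print(world(d,np.array([20,320,600]),np.array([380,380,380])).round(2))
```

```text
265 30 [-0.65  1.58  0.02]
240 20 [-0.72  1.43  0.1 ]
285 40 [-0.58  1.7  -0.06]
265 85 [-0.11  0.79  0.  ]
195 60 [-0.92  1.21 -0.1 ]
130 10 [ 0.27 -0.07  0.45]
20 40 [-1.1   0.4   0.16]
15 100 [-0.75  0.13  0.05]
430 30 [0.28 1.99 0.03]
330 40 [-0.62  2.43 -0.21]
600 50 [ 1.23  2.44 -0.08]
80 95 [ 0.01 -0.06  0.26]
[[ 0.11  0.73 -0.  ]
 [ 0.23  0.    0.41]
 [ 0.12 -0.67 -0.  ]]
```

Run:
```python
from h import *
s=manip.sense(); R=Ro.from_quat(s['tool_rot']).as_matrix()
for i in range(1,13):
    az=np.radians(-27.2+5.2*i); r=.593-.008*i; z=.246+.03*i
    print(((R.T@(np.array([r*np.cos(az),r*np.sin(az),z])-s['tcp_pos']))*100).round(1),end=' ')
```

```text
[ 3.  -4.6 -2.6] [ 5.8 -9.  -5.8] [  8.1 -13.5  -9.1] [  9.9 -18.2 -12.4] [ 11.3 -23.  -15.6] [ 12.2 -27.7 -18.9] [ 12.6 -32.5 -22.2] [ 12.6 -37.2 -25.5] [ 12.1 -41.9 -28.8] [ 11.1 -46.3 -32. ] [  9.8 -50.6 -35.3] [  8.1 -54.7 -38.6]
```

Request:
drive_tool(
  deltas=[3, -4, -2.5, -4, 5.8, -9, -5, -8, 8, -13.5, -8, -12, 10, -18, -11, -16, 11.5, -22.5, -14, -20, 12, -27, -17, -24, 12.5, -31.5, -20, -28, 12.5, -36, -22, -32, 12, -40.5, -24, -36, 11, -45, -26, -40, 10, -49.5, -28, -44, 8, -53.5, -30, -48],
)

```text
t: 9.05
tcp_pos: [0.4377, 0.2373, 0.5049]
tool_rot: [0.826, 0.563, -0.004, 0.029]
force: [0.5, 0.4, -0.7]
finger_gap: 0.996
```

Run:
```python
from h import *
s=st(); R=Ro.from_quat(s['tool_rot']).as_matrix()
p=s['tcp_pos'];a0=np.degrees(np.arctan2(p[1],p[0]));r0=np.hypot(p[0],p[1]);print(a0,r0)
for i in range(1,13):
    az=np.radians(a0+5.7*i); r=r0
    print(((R.T@(np.array([r*np.cos(az),r*np.sin(az),p[2]])-s['tcp_pos']))*100).round(1),end=' ')
```

```text
t 9.05 q [ 0.307  0.14   1.284 -0.059  1.708  0.672] tcp [0.4377 0.2373 0.5049] gap 0.996
F [ 0.5  0.4 -0.7] xax [ 0.365  0.93  -0.039] yax [ 0.931 -0.364  0.044] zax [ 0.027 -0.053 -0.998]
28.462686315546936 0.4978682182826892
[ 3.  -3.9 -0.3] [ 5.6 -8.1 -0.6] [  7.7 -12.6  -0.9] [  9.4 -17.2  -1.1] [ 10.7 -22.   -1.4] [ 11.4 -26.9  -1.6] [ 11.7 -31.8  -1.9] [ 11.5 -36.8  -2.1] [ 10.7 -41.7  -2.3] [  9.5 -46.5  -2.4] [  7.9 -51.1  -2.6] [  5.7 -55.6  -2.7]
```

Request:
drive_tool(
  deltas=[3, -4, 0, -4, 5.6, -8, 0, -8, 7.7, -12.5, 0, -12, 9.4, -17, 0, -16, 10.7, -22, 0, -20, 11.4, -27, 0, -24, 11.7, -32, 0, -28, 11.5, -37, 0, -32, 10.7, -41.5, 0, -36, 9.5, -46.5, 0, -40, 8, -51, 0, -42, 5.7, -55.5, 0, -42],
)

```text
t: 10.25
tcp_pos: [-0.0594, 0.4919, 0.4779]
tool_rot: [0.569, 0.822, -0.014, 0.026]
force: [-1.1, 0.3, -1.1]
finger_gap: 0.992
```

Run:
```python
from h import *
s=st(); R=Ro.from_quat(s['tool_rot']).as_matrix()
p=s['tcp_pos'];a0=np.degrees(np.arctan2(p[1],p[0]));r0=np.hypot(p[0],p[1]);print(a0,r0)
u=np.array([np.cos(np.radians(110.4)),np.sin(np.radians(110.4)),0]); l=np.array([-u[1],u[0],0])
for r in [.5,.7,.9,1.0]:
    print(r,((R.T@(l*.111+u*r+[0,0,.45]-s['tcp_pos']))*100).round(1))
```

```text
t 10.25 q [ 1.484  0.17   1.313 -0.031  1.708  1.12 ] tcp [-0.0594  0.4919  0.4779] gap 0.992
F [-1.1  0.3 -1.1] xax [-0.352  0.934 -0.059] yax [0.936 0.353 0.006] zax [ 0.027 -0.053 -0.998]
96.8865781180527 0.4955167161385576
0.5 [  2.1 -22.7   2.5]
0.7 [ 22.  -22.6   1.4]
0.9 [ 42.  -22.5   0.2]
1.0 [ 52.  -22.5  -0.4]
```

Request:
drive_tool(
  deltas=[3.5, -3, 0, 0, 7, -6, 0, 0, 10.5, -9, 0, 0, 14, -12, 0, 0, 17.5, -15, 0, 0, 21, -18, 0, 0, 25, -20.5, 0, 0, 29, -22.5, 0, 0, 33, -22.5, 0, 0, 37, -22.5, 0, 0, 41, -22.5, 0, 0, 45, -22.5, 0, 0],
)

```text
t: 11.45
tcp_pos: [-0.3939, 0.7621, 0.4164]
tool_rot: [0.569, 0.822, -0.008, 0.014]
force: [0.6, -0.1, 0.6]
finger_gap: 0.995
```

Run:
```python
from h import *
s=st()
```

```text
t 11.45 q [ 1.919  0.893  0.221 -0.003  2.058  1.557] tcp [-0.3939  0.7621  0.4164] gap 0.995
F [ 0.6 -0.1  0.6] xax [-0.352  0.935 -0.031] yax [0.936 0.353 0.003] zax [ 0.013 -0.028 -1.   ]
```

Request:
drive_tool(
  deltas=[5, 0, 0, 0, 10, 0, 0, 0, 15, 0, 0, 0, 20, 0, 0, 0, 25, 0, 0, 0, 30, 0, 0, 0],
)

```text
t: 12.05
tcp_pos: [-0.396, 0.8085, 0.3479]
tool_rot: [0.569, 0.822, 0.001, -0.002]
force: [0.3, -0.9, 1.0]
finger_gap: 0.995
```

Run:
```python
from h import *
s=st()
```

```text
t 12.05 q [1.902e+00 9.720e-01 2.190e-01 1.000e-03 1.946e+00 1.542e+00] tcp [-0.396   0.8085  0.3479] gap 0.995
F [ 0.3 -0.9  1. ] xax [-0.353  0.936  0.005] yax [ 0.936  0.353 -0.001] zax [-0.003  0.004 -1.   ]
```

Request:
drive_tool(
  deltas=[28, 0, -11, 0],
)

```text
t: 12.15
tcp_pos: [-0.3961, 0.8175, 0.3471]
tool_rot: [0.569, 0.822, 0.007, -0.014]
force: [0.3, -0.3, -0.5]
finger_gap: 0.99
```

Run:
```python
from h import *
s=st()
```

```text
t 12.15 q [1.898 0.972 0.221 0.005 1.916 1.539] tcp [-0.3961  0.8175  0.3471] gap 0.99
F [ 0.3 -0.3 -0.5] xax [-0.353  0.935  0.032] yax [ 0.936  0.353 -0.004] zax [-0.015  0.028 -0.999]
```

Request:
drive_tool(
  deltas=[28, 0, -11, 0],
)

```text
t: 12.25
tcp_pos: [-0.3955, 0.8264, 0.3529]
tool_rot: [0.568, 0.822, 0.016, -0.028]
force: [-0.1, -1.0, 0.5]
finger_gap: 0.995
```

Run:
```python
from h import *
s=st()
```

```text
t 12.25 q [1.893 0.967 0.219 0.01  1.891 1.535] tcp [-0.3955  0.8264  0.3529] gap 0.995
F [-0.1 -1.   0.5] xax [-0.352  0.934  0.064] yax [ 0.935  0.353 -0.007] zax [-0.029  0.058 -0.998]
```

Request:
drive_tool(
  deltas=[28, 0, -11, 0, 60, 0, -24, 0, 90, 0, -36, 0],
)

```text
t: 12.55
tcp_pos: [-0.3891, 0.8377, 0.3641]
tool_rot: [0.568, 0.821, 0.026, -0.045]
force: [0.1, -0.1, 0.5]
finger_gap: 0.993
```

Run:
```python
from h import *
s=st()
```

```text
t 12.55 q [1.88  0.956 0.218 0.015 1.864 1.525] tcp [-0.3891  0.8377  0.3641] gap 0.993
F [ 0.1 -0.1  0.5] xax [-0.351  0.931  0.104] yax [ 0.935  0.353 -0.009] zax [-0.045  0.094 -0.995]
```

Request:
drive_tool(
  deltas=[28, 0, -8, 0],
)

```text
t: 12.65
tcp_pos: [-0.3899, 0.8472, 0.3661]
tool_rot: [0.567, 0.821, 0.034, -0.059]
force: [0.3, -0.1, -0.5]
finger_gap: 0.991
```

Request:
drive_tool(
  deltas=[28, 0, -8, 0],
)

```text
t: 12.75
tcp_pos: [-0.3904, 0.8565, 0.3695]
tool_rot: [0.567, 0.819, 0.042, -0.073]
force: [0.3, 0.4, -1.0]
finger_gap: 0.999
```

Request:
drive_tool(
  deltas=[28, 0, -8, 0],
)

```text
t: 12.85
tcp_pos: [-0.391, 0.8652, 0.3746]
tool_rot: [0.566, 0.818, 0.051, -0.087]
force: [-0.1, -0.4, 0.1]
finger_gap: 0.991
```

Request:
drive_tool(
  deltas=[28, 0, -7, 0],
)

```text
t: 12.95
tcp_pos: [-0.3916, 0.8741, 0.3801]
tool_rot: [0.565, 0.817, 0.059, -0.101]
force: [0.9, -0.1, 0.3]
finger_gap: 0.995
```

Request:
drive_tool(
  deltas=[28, 0, -7, 0],
)

```text
t: 13.05
tcp_pos: [-0.3922, 0.8824, 0.3865]
tool_rot: [0.564, 0.815, 0.068, -0.116]
force: [0.4, -0.3, 0.0]
finger_gap: 0.992
```

Request:
drive_tool(
  deltas=[28, 0, -6, 0],
)

```text
t: 13.15
tcp_pos: [-0.3929, 0.8907, 0.3934]
tool_rot: [0.562, 0.813, 0.077, -0.13]
force: [-0.2, -0.2, -0.1]
finger_gap: 0.992
```

Run:
```python
from h import *
s=st()
```

```text
t 13.15 q [1.859 0.936 0.219 0.043 1.686 1.51 ] tcp [-0.3929  0.8907  0.3934] gap 0.992
F [-0.2 -0.2 -0.1] xax [-0.333  0.895  0.298] yax [ 0.934  0.355 -0.021] zax [-0.125  0.271 -0.954]
```

Request:
drive_tool(
  deltas=[28, 0, -4, 0],
)

```text
t: 13.25
tcp_pos: [-0.394, 0.8999, 0.3989]
tool_rot: [0.561, 0.811, 0.086, -0.145]
force: [-0.7, 0.3, 0.2]
finger_gap: 0.998
```

Request:
drive_tool(
  deltas=[28, 0, -4, 0],
)

```text
t: 13.35
tcp_pos: [-0.3949, 0.9084, 0.4047]
tool_rot: [0.559, 0.808, 0.095, -0.159]
force: [0.7, -0.2, -0.2]
finger_gap: 0.996
```

Request:
drive_tool(
  deltas=[28, 0, -3, 0],
)

```text
t: 13.45
tcp_pos: [-0.396, 0.9169, 0.4111]
tool_rot: [0.557, 0.805, 0.104, -0.173]
force: [0.0, 0.2, -0.2]
finger_gap: 1.001
```

Request:
drive_tool(
  deltas=[28, 0, -3, 0],
)

```text
t: 13.55
tcp_pos: [-0.3968, 0.9247, 0.4184]
tool_rot: [0.555, 0.802, 0.112, -0.187]
force: [-0.1, 0.2, -0.1]
finger_gap: 0.995
```

Request:
drive_tool(
  deltas=[28, 0, -2, 0],
)

```text
t: 13.65
tcp_pos: [-0.3977, 0.9326, 0.4263]
tool_rot: [0.553, 0.799, 0.121, -0.201]
force: [-0.2, 0.3, 0.3]
finger_gap: 0.996
```

Request:
drive_tool(
  deltas=[28, 0, -2, 0],
)

```text
t: 13.75
tcp_pos: [-0.3985, 0.9397, 0.4347]
tool_rot: [0.551, 0.796, 0.13, -0.215]
force: [1.2, 0.4, -0.1]
finger_gap: 0.993
```

Request:
drive_tool(
  deltas=[28, 0, 0, 0],
)

```text
t: 13.85
tcp_pos: [-0.3997, 0.9476, 0.4427]
tool_rot: [0.549, 0.792, 0.139, -0.229]
force: [0.2, 0.2, -0.1]
finger_gap: 0.995
```

Request:
drive_tool(
  deltas=[28, 0, 0, 0],
)

```text
t: 13.95
tcp_pos: [-0.4006, 0.9549, 0.4506]
tool_rot: [0.546, 0.788, 0.148, -0.242]
force: [0.1, 0.3, -0.7]
finger_gap: 0.996
```

Request:
drive_tool(
  deltas=[28, 0, 0, 0],
)

```text
t: 14.05
tcp_pos: [-0.4012, 0.9613, 0.4601]
tool_rot: [0.543, 0.784, 0.156, -0.256]
force: [0.5, -0.7, -0.2]
finger_gap: 0.999
```

Request:
drive_tool(
  deltas=[28, 0, 0, 0],
)

```text
t: 14.15
tcp_pos: [-0.4016, 0.9669, 0.471]
tool_rot: [0.541, 0.78, 0.165, -0.269]
force: [0.5, -0.2, 0.7]
finger_gap: 0.995
```

Run:
```python
from h import *
s=st()
```

```text
t 14.15 q [1.832 0.899 0.219 0.093 1.389 1.487] tcp [-0.4016  0.9669  0.471 ] gap 0.995
F [ 0.5 -0.2  0.7] xax [-0.271  0.755  0.597] yax [ 0.932  0.361 -0.034] zax [-0.241  0.547 -0.801]
```

Request:
drive_tool(
  deltas=[28, 0, 0, 0],
)

```text
t: 14.25
tcp_pos: [-0.4017, 0.9718, 0.4832]
tool_rot: [0.538, 0.776, 0.173, -0.282]
force: [-0.6, -0.7, 0.4]
finger_gap: 0.993
```

Request:
drive_tool(
  deltas=[28, 0, 0, 0],
)

```text
t: 14.35
tcp_pos: [-0.4016, 0.976, 0.4965]
tool_rot: [0.535, 0.771, 0.181, -0.295]
force: [-0.8, 0.4, -0.3]
finger_gap: 0.993
```

Request:
drive_tool(
  deltas=[28, 0, 0, 0],
)

```text
t: 14.45
tcp_pos: [-0.4012, 0.9794, 0.511]
tool_rot: [0.532, 0.766, 0.19, -0.308]
force: [-0.1, 0.3, -0.3]
finger_gap: 0.995
```

Request:
drive_tool(
  deltas=[28, 0, 0, 0],
)

```text
t: 14.55
tcp_pos: [-0.4005, 0.9822, 0.5263]
tool_rot: [0.528, 0.761, 0.198, -0.32]
force: [0.3, 0.6, 0.6]
finger_gap: 0.995
```

Request:
drive_tool(
  deltas=[28, 0, 0, 0],
)

```text
t: 14.65
tcp_pos: [-0.3997, 0.9841, 0.5425]
tool_rot: [0.525, 0.756, 0.206, -0.332]
force: [-0.2, 0.8, 0.4]
finger_gap: 0.999
```

Request:
drive_tool(
  deltas=[28, 0, 0, 0],
)

```text
t: 14.75
tcp_pos: [-0.3985, 0.9854, 0.5595]
tool_rot: [0.521, 0.751, 0.214, -0.345]
force: [-0.3, 0.7, -0.7]
finger_gap: 0.996
```

Request:
drive_tool(
  deltas=[28, 0, 0, 0],
)

```text
t: 14.85
tcp_pos: [-0.3971, 0.9859, 0.5771]
tool_rot: [0.518, 0.745, 0.222, -0.357]
force: [0.6, -0.1, -0.6]
finger_gap: 0.995
```

Request:
drive_tool(
  deltas=[28, 0, 0, 0],
)

```text
t: 14.95
tcp_pos: [-0.3954, 0.9856, 0.5954]
tool_rot: [0.514, 0.74, 0.23, -0.368]
force: [0.5, -0.5, 0.5]
finger_gap: 0.998
```

Request:
drive_tool(
  deltas=[28, 0, 0, 0],
)

```text
t: 15.05
tcp_pos: [-0.3934, 0.9846, 0.6144]
tool_rot: [0.51, 0.734, 0.238, -0.38]
force: [0.2, -0.7, -0.6]
finger_gap: 0.994
```

Request:
drive_tool(
  deltas=[28, 0, 0, 0],
)

```text
t: 15.15
tcp_pos: [-0.3911, 0.9828, 0.634]
tool_rot: [0.507, 0.728, 0.245, -0.391]
force: [-0.1, -0.1, -0.8]
finger_gap: 0.998
```

Run:
```python
from h import *
s=st()
```

```text
t 15.15 q [1.806 0.785 0.219 0.148 1.189 1.466] tcp [-0.3911  0.9828  0.634 ] gap 0.998
F [-0.1 -0.1 -0.8] xax [-0.181  0.546  0.818] yax [ 0.93   0.366 -0.039] zax [-0.321  0.753 -0.574]
```

Request:
drive_tool(
  deltas=[28, 0, 0, 0],
)

```text
t: 15.25
tcp_pos: [-0.3885, 0.9803, 0.654]
tool_rot: [0.503, 0.722, 0.253, -0.402]
force: [0.7, -0.6, -0.4]
finger_gap: 0.996
```

Request:
drive_tool(
  deltas=[28, 0, 0, 0],
)

```text
t: 15.35
tcp_pos: [-0.3857, 0.977, 0.6744]
tool_rot: [0.499, 0.716, 0.26, -0.413]
force: [0.4, 0.0, 0.2]
finger_gap: 0.996
```

Request:
drive_tool(
  deltas=[28, 0, 0, 0],
)

```text
t: 15.45
tcp_pos: [-0.3826, 0.9729, 0.695]
tool_rot: [0.495, 0.71, 0.267, -0.424]
force: [-0.5, 0.3, -0.5]
finger_gap: 1.0
```

Request:
drive_tool(
  deltas=[28, 0, 0, 0],
)

```text
t: 15.55
tcp_pos: [-0.3793, 0.9681, 0.7162]
tool_rot: [0.491, 0.704, 0.274, -0.434]
force: [-0.5, -0.8, -0.3]
finger_gap: 0.994
```

Request:
drive_tool(
  deltas=[28, 0, 0, 0],
)

```text
t: 15.65
tcp_pos: [-0.3756, 0.9627, 0.7375]
tool_rot: [0.487, 0.698, 0.281, -0.444]
force: [0.6, 0.4, -0.3]
finger_gap: 0.994
```

Request:
drive_tool(
  deltas=[28, 0, 0, 0],
)

```text
t: 15.75
tcp_pos: [-0.3717, 0.9564, 0.759]
tool_rot: [0.482, 0.691, 0.288, -0.454]
force: [0.8, 0.5, -0.1]
finger_gap: 0.998
```

Request:
drive_tool(
  deltas=[28, 0, 0, 0],
)

```text
t: 15.85
tcp_pos: [-0.3675, 0.9495, 0.7807]
tool_rot: [0.478, 0.685, 0.295, -0.464]
force: [0.0, -0.5, -1.1]
finger_gap: 0.994
```

Request:
drive_tool(
  deltas=[28, 0, 0, 0],
)

```text
t: 15.95
tcp_pos: [-0.363, 0.9418, 0.8025]
tool_rot: [0.474, 0.678, 0.301, -0.474]
force: [1.2, 0.3, -0.8]
finger_gap: 1.0
```

Request:
drive_tool(
  deltas=[28, 0, 0, 0],
)

```text
t: 16.05
tcp_pos: [-0.3583, 0.9334, 0.8244]
tool_rot: [0.469, 0.672, 0.308, -0.484]
force: [-0.5, -1.1, -0.0]
finger_gap: 0.993
```

Request:
drive_tool(
  deltas=[28, 0, 0, 0],
)

```text
t: 16.15
tcp_pos: [-0.3533, 0.9243, 0.8463]
tool_rot: [0.465, 0.665, 0.314, -0.493]
force: [-0.6, 0.0, 0.3]
finger_gap: 0.997
```

Request:
drive_tool(
  deltas=[28, 0, 0, 0],
)

```text
t: 16.25
tcp_pos: [-0.3481, 0.9145, 0.8682]
tool_rot: [0.461, 0.658, 0.321, -0.502]
force: [-1.0, -0.1, 0.4]
finger_gap: 0.996
```

Run:
```python
from h import *
s=st()
```

```text
t 16.25 q [1.763 0.585 0.219 0.218 1.077 1.45 ] tcp [-0.3481  0.9145  0.8682] gap 0.996
F [-1.  -0.1  0.4] xax [-0.071  0.284  0.956] yax [ 0.928  0.37  -0.041] zax [-0.366  0.885 -0.29 ]
```

Run:
```python
from fit import *
s=manip.sense()
D2=[(a,b) for a,b,_ in D]+[(s['q'],s['tcp_pos']),([1.806,.785,.219,.148,1.189,1.466],[-.3911,.9828,.634]),([1.832,.899,.219,.093,1.389,1.487],[-.4016,.9669,.471])]
f=lambda p: np.concatenate([fk(q,p)[0]-x for q,x in D2])
r=least_squares(f,[.26,.11,.59,.39,.11,.28]); print(r.x.round(4),abs(r.fun).max())
snap('top','t4')
d=load('t4'); cv2.imwrite('pics/t4c.png',cv2.resize(d['frame'][130:280,170:500],None,fx=2.4,fy=2.4,interpolation=cv2.INTER_CUBIC)[:,:,::-1])
hsv=cv2.cvtColor(d['frame'],cv2.COLOR_RGB2HSV);H,S,V=[hsv[:,:,i].astype(int) for i in range(3)]
vv,uu=np.mgrid[:400,:640]
m=(((H<8)|(H>172))&(S>150)&(V>70)&(uu>390)&(uu<480)&(vv>160)&(vv<250)).astype(np.uint8)
n,l,stt,c=cv2.connectedComponentsWithStats(m)
for i in range(1,n): print(stt[i],c[i].round(1),plane(d,*c[i],.08).round(4),plane(d,*c[i],.014).round(4), cv2.minAreaRect(np.stack(np.nonzero(l==i)[::-1],1).astype(np.float32))[1:])
```

```text
[0.274  0.111  0.5882 0.3916 0.1141 0.2967] 0.00030999138832110695
[440 204   8  11  49] [443.5 208.6] [ 0.5306 -0.2796  0.08  ] [ 0.5341 -0.2947  0.014 ] ((9.486831665039062, 5.692099571228027), 71.56504821777344)
[448 217   2   4   6] [448.3 218.8] [ 0.507  -0.2906  0.08  ] [ 0.5092 -0.3064  0.014 ] ((3.0, 1.0), 90.0)
[433 220   6   4  14] [435.8 221.4] [ 0.5008 -0.2616  0.08  ] [ 0.5027 -0.2757  0.014 ] ((2.1572773456573486, 5.4912519454956055), 78.69007110595703)
[452 225   3   4   8] [453.2 226.5] [ 0.4894 -0.3019  0.08  ] [ 0.4906 -0.3182  0.014 ] ((3.4785051345825195, 1.5811387300491333), 71.56504821777344)
[438 228   7   4  18] [441.2 230. ] [ 0.4811 -0.2739  0.08  ] [ 0.4819 -0.2887  0.014 ] ((6.0, 3.0), 0.0)
```

View pics/t4c.png

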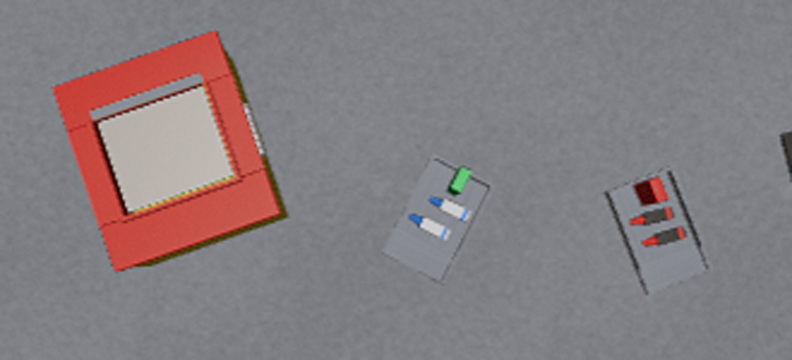

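```bash
sed -i 's/^def P(Lt).*/def P(Lt=None): return [.274,.111,.5882,.3916,.1141,.2967]/' ik.py
cat > path.py <<'E'
from ik import *
def track(wps,R,q0,step=.05):
    q=np.array(q0);out=[];p=P()
    p0=np.array(wps[0])
    for w in wps[1:]:
        w=np.array(w); n=max(1,int(np.ceil(np.linalg.norm(w-p0)/step)))
        for i in range(1,n+1):
            x=p0+(w-p0)*i/n
            f=lambda q: np.concatenate([(fk(q,p)[0]-x)*3,Ro.from_matrix(toolR(fk(q,p)[1])@R.T).as_rotvec()])
            s=least_squares(f,np.clip(q,lo+1e-4,hi-1e-4),bounds=(lo,hi)); 
            out.append((x,s.x,np.sqrt(2*s.cost),abs(s.x-q).max()/.1)); q=s.x
        p0=w
    return out
E
python3 - <<'E'
from path import *
s=manip.sense(); R=Ro.from_quat(s['tool_rot']).as_matrix()
o=track([s['tcp_pos'],[-.15,.80,.72],[.25,.62,.6],[.5,.2,.55],[.6,-.2,.45],[.585,-.41,.12],[.575,-.386,.095],[.523,-.263,.055]],R,s['q'])
for x,q,e,v in o: print(x.round(3),q.round(2),round(e,4),round(v,2),round(margins(q),2))
np.save('grasp_q.npy',o[-1][1])
for w in [[-.15,.80,.72],[.25,.62,.6],[.5,.2,.55],[.6,-.2,.45],[.585,-.41,.12]]: print(delta(w,s))
E
```

```text
[-0.314  0.893  0.848] [1.72 0.47 0.48 0.29 0.94 1.37] 0.0 2.58 0.26
[-0.281  0.875  0.823] [1.67 0.4  0.67 0.38 0.84 1.27] 0.0 1.9 0.45
[-0.249  0.856  0.797] [1.62 0.34 0.82 0.48 0.77 1.16] 0.0 1.57 0.6
[-0.216  0.837  0.771] [1.56 0.29 0.96 0.59 0.73 1.03] 0.0 1.36 0.73
[-0.183  0.819  0.746] [1.5  0.24 1.08 0.72 0.7  0.88] 0.0 1.43 0.7
[-0.15  0.8   0.72] [1.44 0.21 1.19 0.85 0.69 0.73] 0.0 1.52 0.69
[-0.11   0.782  0.708] [1.36 0.18 1.26 0.96 0.73 0.61] 0.0 1.24 0.73
[-0.07   0.764  0.696] [1.27 0.15 1.32 1.05 0.78 0.5 ] 0.0 1.12 0.78
[-0.03   0.746  0.684] [1.18 0.13 1.37 1.12 0.85 0.4 ] 0.0 0.99 0.85
[0.01  0.728 0.672] [1.09 0.12 1.42 1.18 0.92 0.31] 0.0 0.93 0.87
[0.05 0.71 0.66] [0.99 0.12 1.45 1.23 1.   0.23] 0.0 0.94 0.87
[0.09  0.692 0.648] [0.9  0.12 1.48 1.26 1.07 0.16] 0.0 0.93 0.87
[0.13  0.674 0.636] [0.81 0.13 1.5  1.28 1.15 0.1 ] 0.0 0.91 0.88
[0.17  0.656 0.624] [0.72 0.15 1.51 1.3  1.23 0.05] 0.0 0.87 0.9
[0.21  0.638 0.612] [0.64 0.18 1.51 1.3  1.3  0.  ] 0.0 0.83 0.93
[0.25 0.62 0.6 ] [ 0.56  0.21  1.5   1.3   1.37 -0.04] 0.0 0.77 0.94
[0.275 0.578 0.595] [ 0.
[... 1667 characters left out ...]
244] [-0.83  1.17  0.56  0.67  2.58 -0.84] 0.0 0.7 0.07
[ 0.589 -0.358  0.202] [-0.85  1.25  0.48  0.64  2.59 -0.87] 0.0 0.77 0.06
[ 0.587 -0.384  0.161] [-0.87  1.33  0.38  0.63  2.61 -0.88] 0.0 1.0 0.04
[ 0.585 -0.41   0.12 ] [-0.89  1.42  0.25  0.63  2.65 -0.87] 0.003 1.26 0.0
[ 0.575 -0.386  0.095] [-0.88  1.4   0.4   0.54  2.55 -0.98] 0.0 1.44 0.1
[ 0.558 -0.345  0.082] [-0.86  1.33  0.61  0.47  2.42 -1.08] 0.0 2.13 0.23
[ 0.54  -0.304  0.068] [-0.85  1.29  0.78  0.43  2.3  -1.14] 0.0 1.71 0.35
[ 0.523 -0.263  0.055] [-0.83  1.25  0.93  0.41  2.18 -1.18] 0.0 1.46 0.47
[-19.22  14.78 -12.78]
[-38.48  45.72 -39.97]
[-56.63  53.59 -84.95]
[ -77.97   48.47 -121.26]
[-115.31   40.62 -130.01]
```

Run:
```python
from path import *
s=manip.sense(); R=Ro.from_quat(s['tool_rot']).as_matrix()
o=track([s['tcp_pos'],[-.15,.80,.72],[.25,.62,.6],[.5,.2,.55],[.525,-.1,.42],[.523,-.263,.18],[.523,-.263,.055]],R,s['q'],.048)
print(len(o))
for x,q,e,v in o: print((R.T@(x-s['tcp_pos'])*100).round(1), q.round(2) if v>1.3 or margins(q)<.3 else '',round(e,4))
```

```text
44
[-3.2  2.5 -2.1] [1.72 0.47 0.48 0.29 0.94 1.37] 0.0
[-6.4  4.9 -4.3] [1.67 0.4  0.67 0.38 0.84 1.27] 0.0
[-9.6  7.4 -6.4] [1.62 0.34 0.82 0.48 0.77 1.16] 0.0
[-12.8   9.9  -8.5] [1.56 0.29 0.96 0.59 0.73 1.03] 0.0
[-16.   12.3 -10.6] [1.5  0.24 1.08 0.72 0.7  0.88] 0.0
[-19.2  14.8 -12.8] [1.44 0.21 1.19 0.85 0.69 0.73] 0.0
[-21.1  17.9 -15.5]  0.0
[-23.1  21.  -18.2]  0.0
[-25.   24.1 -20.9]  0.0
[-26.9  27.2 -23.7]  0.0
[-28.9  30.2 -26.4]  0.0
[-30.8  33.3 -29.1]  0.0
[-32.7  36.4 -31.8]  0.0
[-34.6  39.5 -34.5]  0.0
[-36.6  42.6 -37.3]  0.0
[-38.5  45.7 -40. ]  0.0
[-40.1  46.4 -44.1]  0.0
[-41.8  47.2 -48.2]  0.0
[-43.4  47.9 -52.2]  0.0
[-45.1  48.6 -56.3]  0.0
[-46.7  49.3 -60.4]  0.0
[-48.4  50.  -64.5]  0.0
[-50.   50.7 -68.6]  0.0
[-51.7  51.4 -72.7]  0.0
[-53.3  52.2 -76.8]  0.0
[-55.   52.9 -80.9]  0.0
[-56.6  53.6 -84.9]  0.0
[-59.6  52.4 -88.4]  0.0
[-62.6  51.2 -91.8]  0.0
[-65.6  50.  -95.2]  0.0
[-68.6  48.9 -98.6]  0.0
[ -71.6   47.7 -102. ]  0.0
[ -74.6   46.5 -105.4] [-0.63  0.65  1.21  0.79  2.35 -0.74] 0.0
[ -77.6   45.3 -108.8] [-0.67  0.7   1.16  0.74  2.38 -0.79] 0.0
[ -81.5   44.6 -109.9] [-0.7   0.75  1.15  0.68  2.36 -0.86] 0.0
[ -85.4   43.8 -111. ]  0.0
[ -89.3   43.1 -112.1]  0.0
[ -93.3   42.3 -113.1]  0.0
[ -97.2   41.6 -114.2]  0.0
[-101.1   40.8 -115.3]  0.0
[-105.1   40.1 -116.4]  0.0
[-109.1   40.2 -115.2]  0.0
[-113.    40.4 -114. ]  0.0
[-117.    40.6 -112.9]  0.0
```

Request:
drive_tool(
  deltas=[-3, 2.5, -2, 0, -6, 5, -4, 0, -9.5, 7.5, -6.5, 0, -13, 10, -8.5, 0, -16, 12.5, -10.5, 0, -19, 15, -13, 0, -21, 18, -15.5, 0, -23, 21, -18, 0, -25, 24, -21, 0, -27, 27, -23.5, 0, -29, 30, -26, 0, -31, 33, -29, 0],
)

```text
t: 17.5
tcp_pos: [0.0878, 0.6899, 0.6455]
tool_rot: [0.459, 0.656, 0.323, -0.504]
force: [1.0, 0.3, -0.2]
finger_gap: 0.995
```

```bash
cat > nxt.py <<'E'
from h import *
import sys,json
def go(wps,step=.048,n=12):
    s=st(); R=Ro.from_quat(s['tool_rot']).as_matrix(); p0=s['tcp_pos'];k=0
    for w in wps:
        w=np.array(w); m=max(1,int(np.ceil(np.linalg.norm(w-p0)/step)))
        for i in range(1,m+1):
            x=p0+(w-p0)*i/m; print((R.T@(x-s['tcp_pos'])*100).round(1).tolist(),end=' '); k+=1
            if k==n: print(x.round(3)); return
        p0=w
go(json.loads(sys.argv[1]))
E
python3 nxt.py '[[0.25,0.62,0.6],[0.5,0.2,0.55],[0.525,-0.1,0.42]]'
```

```text
t 17.5 q [0.901 0.118 1.491 1.265 1.071 0.156] tcp [0.0878 0.6899 0.6455] gap 0.995
F [ 1.   0.3 -0.2] xax [-0.07   0.276  0.959] yax [ 0.928  0.37  -0.039] zax [-0.365  0.887 -0.282]
[-1.9, 3.2, -2.7] [-3.7, 6.3, -5.4] [-5.6, 9.5, -8.1] [-7.4, 12.6, -10.8] [-9.1, 13.4, -14.9] [-10.7, 14.1, -19.0] [-12.4, 14.8, -23.1] [-14.0, 15.5, -27.2] [-15.7, 16.2, -31.3] [-17.3, 16.9, -35.4] [-19.0, 17.7, -39.5] [-20.6, 18.4, -43.6] [0.432 0.315 0.564]
```

Tracks well. Continuing.

Request:
drive_tool(
  deltas=[-2, 3, -2.5, 0, -3.5, 6, -5.5, 0, -5.5, 9.5, -8, 0, -7.5, 12.5, -11, 0, -9, 13.5, -15, 0, -10.5, 14, -19, 0, -12.5, 15, -23, 0, -14, 15.5, -27, 0, -15.5, 16, -31.5, 0, -17.5, 17, -35.5, 0, -19, 17.5, -39.5, 0, -20.5, 18.5, -43.5, 0],
)

```text
t: 18.7
tcp_pos: [0.4333, 0.3141, 0.5646]
tool_rot: [0.459, 0.656, 0.324, -0.504]
force: [0.8, 0.1, 0.7]
finger_gap: 0.996
```

```bash
python3 nxt.py '[[0.5,0.2,0.55],[0.525,-0.1,0.42],[0.523,-0.263,0.18]]'
```

```text
t 18.7 q [-0.112  0.294  1.474  1.159  1.979 -0.317] tcp [0.4333 0.3141 0.5646] gap 0.996
F [0.8 0.1 0.7] xax [-0.07   0.277  0.958] yax [ 0.929  0.369 -0.038] zax [-0.364  0.887 -0.283]
[-1.7, 0.7, -4.0] [-3.4, 1.4, -8.1] [-5.0, 2.0, -12.1] [-8.0, 0.9, -15.5] [-11.0, -0.3, -19.0] [-14.0, -1.5, -22.4] [-17.0, -2.7, -25.8] [-20.0, -3.8, -29.2] [-23.0, -5.0, -32.6] [-26.0, -6.2, -36.0] [-29.9, -6.9, -37.1] [-33.8, -7.7, -38.2] [ 0.524 -0.147  0.351]
```

Request:
drive_tool(
  deltas=[-1.5, 0.5, -4, 0, -3.5, 1.5, -8, 0, -5, 2, -12, 0, -8, 1, -15.5, 0, -11, 0, -19, 0, -14, -1.5, -22.5, 0, -17, -2.5, -26, 0, -20, -4, -29, 0, -23, -5, -32.5, 0, -26, -6, -36, 0, -30, -7, -37, 0, -34, -7.5, -38, 0],
)

```text
t: 19.9
tcp_pos: [0.526, -0.147, 0.3479]
tool_rot: [0.46, 0.657, 0.324, -0.502]
force: [-0.2, -0.2, 0.4]
finger_gap: 0.993
```

```bash
python3 nxt.py '[[0.523,-0.263,0.18]]'; python3 -c "
from h import *
snap('wrist','w5')"
```

```text
t 19.9 q [-0.723  0.804  1.141  0.635  2.338 -0.919] tcp [ 0.526  -0.147   0.3479] gap 0.993
F [-0.2 -0.2  0.4] xax [-0.072  0.279  0.958] yax [ 0.93   0.367 -0.037] zax [-0.362  0.888 -0.286]
[-3.9, -0.8, -1.1] [-7.7, -1.6, -2.2] [-11.6, -2.3, -3.2] [-15.4, -3.1, -4.3] [-19.3, -3.9, -5.4]
```

View pics/w5.png

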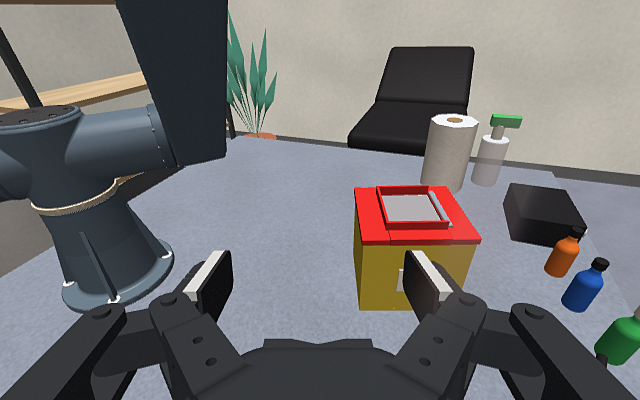

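Request:
drive_tool(
  deltas=[-4, -1, -1, 0, -8, -1.5, -2, 0, -12, -2.5, -3, 0, -15.5, -3, -4.5, 0, -19, -4, -5.5, 0, -19, -4, -5.5, 0],
)

```text
t: 20.55
tcp_pos: [0.5188, -0.2666, 0.1714]
tool_rot: [0.464, 0.65, 0.324, -0.507]
force: [-0.1, 0.1, -0.1]
finger_gap: 0.994
```

```bash
python3 nxt.py '[[0.523,-0.263,0.055]]'; python3 -c "
from h import *
snap('wrist','w6'); snap('scene','s6')"
```

```text
t 20.55 q [-0.84   1.099  0.972  0.453  2.292 -1.111] tcp [ 0.5188 -0.2666  0.1714] gap 0.994
F [-0.1  0.1 -0.1] xax [-0.057  0.274  0.96 ] yax [ 0.932  0.36  -0.048] zax [-0.358  0.892 -0.276]
[-3.7, 0.4, 1.1] [-7.4, 0.7, 2.3] [-11.1, 1.1, 3.4]
```

View pics/w6.png

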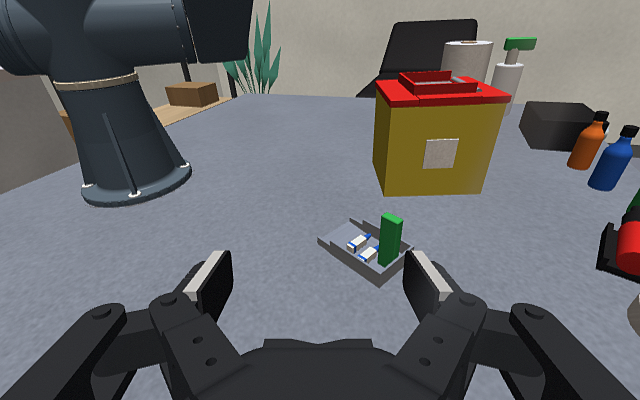

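View pics/s6.png

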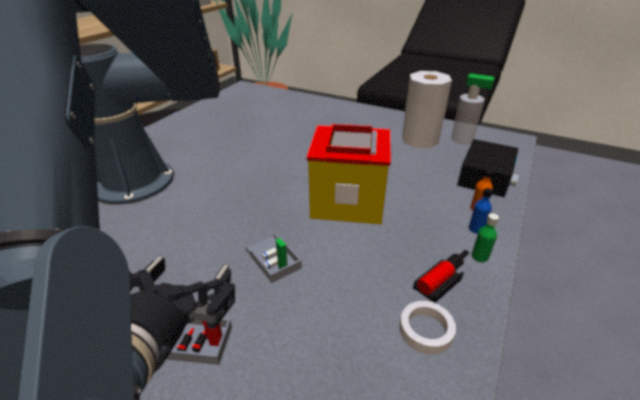

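Request:
drive_tool(
  deltas=[-2.5, 0.4, 0.8, -1, -5, 0.6, 1.5, -2, -7.5, 0.8, 2.3, -3, -9.5, 1, 3, -3, -11.1, 1.1, 3.4, -3, -11.1, 1.1, 3.4, -3, -11.1, 1.1, 3.4, -3],
)

```text
t: 21.35
tcp_pos: [0.5253, -0.2612, 0.0603]
tool_rot: [0.445, 0.664, 0.338, -0.497]
force: [0.4, -1.1, 0.3]
finger_gap: 0.998
```

Run:
```python
from h import *
s=st(); print(delta([.5232,-.263,.0548],s)); snap('wrist','w7'); snap('top','t7')
d=load('t7'); cv2.imwrite('pics/t7c.png',cv2.resize(d['frame'][150:330,340:560],None,fx=3,fy=3,interpolation=cv2.INTER_CUBIC)[:,:,::-1])
```

```text
t 21.35 q [-0.829  1.249  0.929  0.425  2.189 -1.217] tcp [ 0.5253 -0.2612  0.0603] gap 0.998
F [ 0.4 -1.1  0.3] xax [-0.111  0.256  0.96 ] yax [0.926 0.376 0.007] zax [-0.36   0.89  -0.279]
[-0.55 -0.26  0.07]
```

View pics/w7.png

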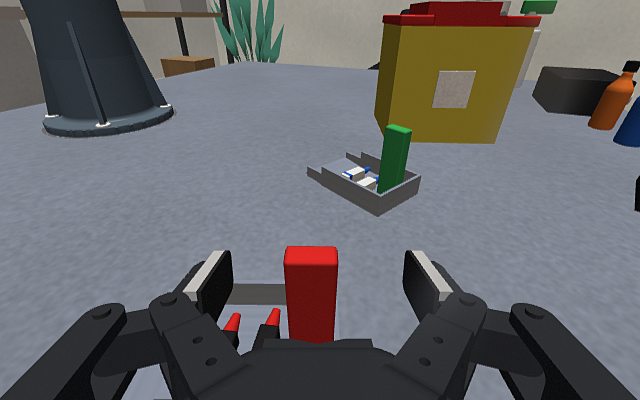

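View pics/t7c.png

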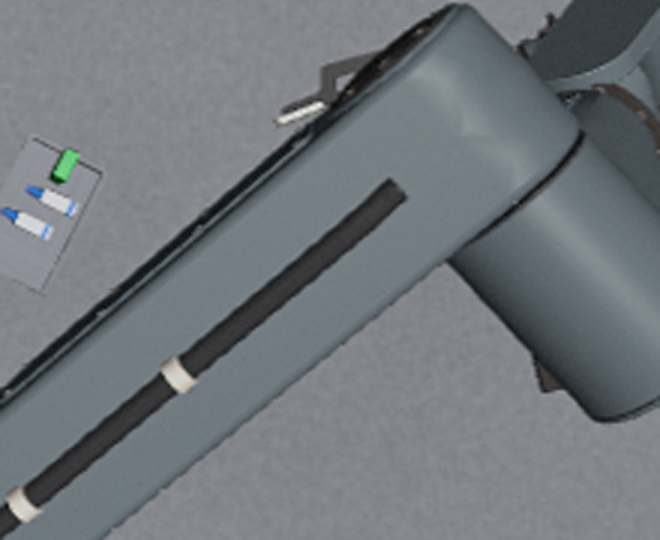

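Request:
drive_tool(
  deltas=[-0.3, -0.3, 0.1, 0, -0.3, -0.3, 0.1, 0, -0.3, -0.3, 0.1, 0, -0.3, -0.3, 0.1, 0, -0.3, -0.3, 0.1, 0, -0.3, -0.3, 0.1, 0, -0.3, -0.3, 0.1, 0, -0.3, -0.3, 0.1, 0, -0.3, -0.3, 0.1, 0],
  hand=1.5,
  squeeze=70,
)

```text
t: 22.35
tcp_pos: [0.5226, -0.2628, 0.0579]
tool_rot: [0.445, 0.665, 0.337, -0.496]
force: [-0.1, -2.7, 1.9]
finger_gap: 0.27
```

Run:
```python
from h import *
s=st(); snap('wrist','w8')
```

```text
t 22.35 q [-0.833  1.25   0.932  0.42   2.185 -1.223] tcp [ 0.5226 -0.2628  0.0579] gap 0.27
F [-0.1 -2.7  1.9] xax [-0.112  0.257  0.96 ] yax [0.926 0.376 0.007] zax [-0.359  0.89  -0.28 ]
```

View pics/w8.png

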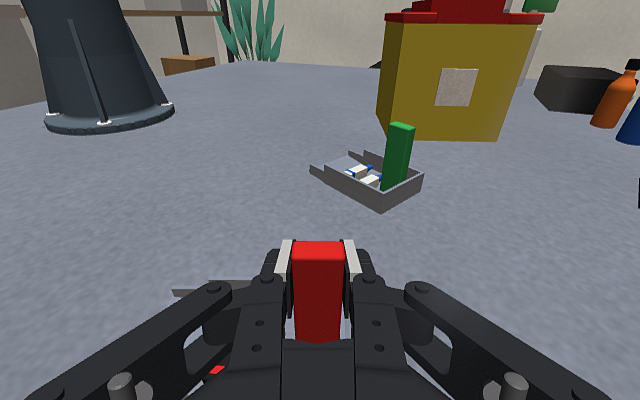

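Run:
```python
from h import *
def quad(name,box):
    d=load(name); hsv=cv2.cvtColor(d['frame'],cv2.COLOR_RGB2HSV);H,S,V=[hsv[:,:,i].astype(int) for i in range(3)]
    m=(((H<8)|(H>172))&(S>140)&(V>60)).astype(np.uint8); k=np.zeros_like(m); k[box[1]:box[3],box[0]:box[2]]=1; m*=k
    c=np.concatenate(cv2.findContours(m,cv2.RETR_EXTERNAL,cv2.CHAIN_APPROX_NONE)[0]); h=cv2.convexHull(c)
    return d,h
for name,box in [('top0',(180,130,300,260)),('t4',(180,130,300,260))]:
    d,h=quad(name,box)
    P=plane(d,h[:,0,0]+0.,h[:,0,1]+0.,.17)[:,:2]
    print(name,cv2.minAreaRect((P*1000).astype(np.float32)))
    # flap opening: bright grey-ish region / light inside
    f=d['frame'].astype(int); sat=f.max(2)-f.min(2)
    m=((sat<25)&(f.min(2)>150)); kk=np.zeros_like(m); kk[150:230,200:275]=1; m&=kk
    v,u=np.nonzero(m); P=plane(d,u+0.,v+0.,.168)[:,:2]; print(m.sum(),cv2.minAreaRect((P*1000).astype(np.float32)))
    W=world(d,u,v); print(np.median(W[:,2]))
for name,box in [('scene0',(300,115,400,170)),('w5',(340,180,490,250))]:
    d,h=quad(name,box); a=cv2.approxPolyDP(h,4,True)[:,0]; print(name,a.tolist(),plane(d,a[:,0]+0.,a[:,1]+0.,.17)[:,:2].round(3).tolist())
```

```text
top0 ((557.3671875, 179.23135375976562), (175.90286254882812, 155.82667541503906), 20.04942512512207)
1814 ((564.5962524414062, 166.14450073242188), (84.66424560546875, 130.3927764892578), 19.986553192138672)
0.16781338331570578
t4 ((557.3660278320312, 179.22572326660156), (175.8158416748047, 155.88516235351562), 20.003923416137695)
1814 ((564.5962524414062, 166.14450073242188), (84.66424560546875, 130.3927764892578), 19.986553192138672)
0.16777329374300765
scene0 [[307, 153], [318, 125], [389, 130], [388, 165], [308, 160]] [[0.498, 0.088], [0.453, 0.221], [0.614, 0.273], [0.666, 0.12], [0.514, 0.064]]
w5 [[480, 237], [479, 243], [362, 244], [354, 188], [445, 186]] [[0.664, 0.141], [0.662, 0.127], [0.504, 0.069], [0.449, 0.222], [0.612, 0.282]]
```

Request:
drive_tool(
  deltas=[0.5, 0, 0, 0, 1.5, 0, 0, 0, 3, 0, 0, 0, 4.5, 0, 0, 0, 6, 0, 0, 0, 8, 0, 0, 0, 10, 0, 0, 0, 10, 0, 0, 0],
)

```text
t: 23.2
tcp_pos: [0.512, -0.2371, 0.1576]
tool_rot: [0.445, 0.667, 0.337, -0.494]
force: [0.9, -0.5, -1.3]
finger_gap: 0.266
```

Run:
```python
from h import *
s=st(); snap('wrist','w9'); snap('scene','s9')
```

```text
t 23.2 q [-0.821  1.084  1.056  0.444  2.215 -1.194] tcp [ 0.512  -0.2371  0.1576] gap 0.266
F [ 0.9 -0.5 -1.3] xax [-0.116  0.26   0.959] yax [0.926 0.377 0.01 ] zax [-0.359  0.889 -0.284]
```

View pics/s9.png

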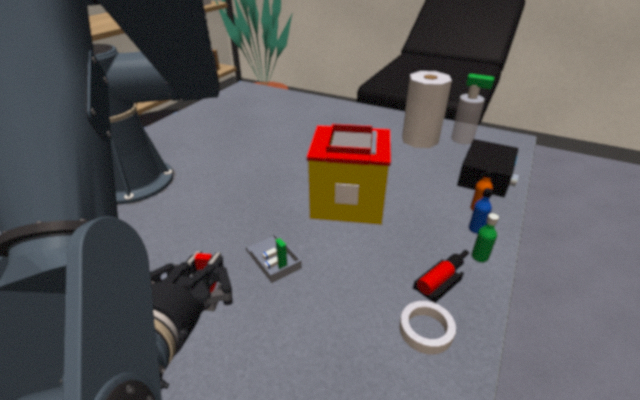

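View pics/w9.png

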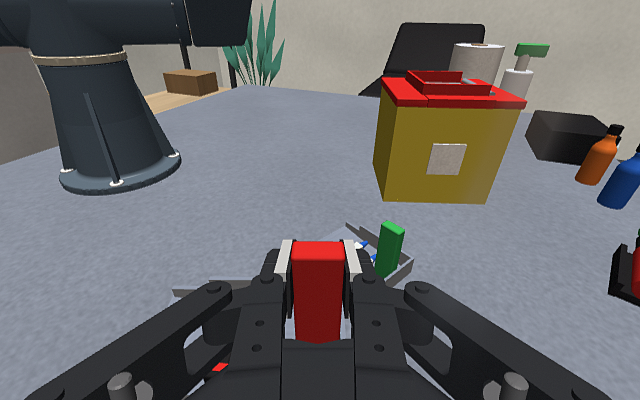

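```bash
cat > tray.py <<'E'
from path import *
TCP8=np.array([.5226,-.2628,.0579]); R8=Ro.from_quat(np.array([.445,.665,.337,-.496])/np.linalg.norm([.445,.665,.337,-.496])).as_matrix()
Roff=R8.T@Ro.from_euler('z',22.1,degrees=True).as_matrix(); poff=R8.T@(np.array([.5294,-.2797,0])-TCP8)
LIP=np.array([-.097,0,.006])
Bc=np.array([.557,.178,0]); Rb=Ro.from_euler('z',20.,degrees=True).as_matrix()
def trayR(Rt): return Rt@Roff
def info(Rt):
    T=Rb.T@trayR(Rt); n=-T[:,0]; y=T[:,1]
    return 'pitch %.1f yaw %.1f roll %.1f'%(np.degrees(np.arcsin(-n[2])),np.degrees(np.arctan2(-n[1],-n[0])),np.degrees(np.arcsin(y[2])))
def tcp_for(Rt,lipbin):  # lip edge mid in bin coords (m)
    return Bc+Rb@np.array(lipbin)-trayR(Rt)@LIP-Rt@poff
def lip_of(s):
    R=Ro.from_quat(s['tool_rot']).as_matrix(); return Rb.T@(s['tcp_pos']+R@poff+trayR(R)@LIP-Bc), info(R)
E
python3 - <<'E'
from tray import *
s=manip.sense(); R=Ro.from_quat(s['tool_rot']).as_matrix(); print(lip_of(s))
q=s['q']
for ph in [0,-10,-20,-26,-32,-40,-46,-50,-54]:
    Rt=R@Ro.from_euler('z',ph,degrees=True).as_matrix(); print(ph,info(Rt))
    f=np.clip((-ph-26)/(50-26),0,1); lb=[-.032+.012*f,0,.145-.027*f if ph<=-26 else .3]
    T=tcp_for(Rt,lb); qq,e=ik(T,Rt,q0=q); q=qq if e<1e-3 else q
    Rt2=Rt; 
    # corner positions of tray in bin coords
    O=Rb.T@(T+Rt@poff-Bc); TR=Rb.T@trayR(Rt)
    c=[(O+TR@np.array(v)).round(3).tolist() for v in ([-.097,.035,.006],[-.097,-.035,.006],[.015,.035,0],[.015,-.035,0],[-.04,.035,.024],[-.04,-.035,.024])]
    # gripper body nearest low corner: 54 behind grasp (73 behind tcp), +-.038(y?) ,-.043 x
    gb=[(Rb.T@(T+Rt@np.array([sx*.0425,sy*.0425,-.073])-Bc)).round(3).tolist() for sx in(-1,1) for sy in (-1,1)]
    print('  tcp',T.round(3),'q',q.round(2),round(e,4),round(margins(q),2),c); print('   body',gb)
E
```

```text
(array([-0.28092074, -0.39646481,  0.10263974]), 'pitch 0.1 yaw 2.1 roll -0.1')
0 pitch 0.1 yaw 2.1 roll -0.1
  tcp [0.61  0.22  0.352] q [-0.22  0.75  1.25  1.02  1.95 -0.64] 0.0 0.7 [[-0.033, 0.035, 0.3], [-0.031, -0.035, 0.3], [0.079, 0.039, 0.294], [0.081, -0.031, 0.294], [0.024, 0.037, 0.318], [0.026, -0.033, 0.318]]
   body [[0.025, -0.062, 0.331], [0.11, -0.059, 0.332], [0.023, -0.038, 0.413], [0.108, -0.035, 0.414]]
-10 pitch 9.6 yaw 4.9 roll -0.4
  tcp [0.598 0.221 0.367] q [-0.22  0.72  1.28  1.02  1.96 -0.81] 0.0 0.69 [[-0.035, 0.035, 0.3], [-0.029, -0.035, 0.3], [0.076, 0.044, 0.313], [0.082, -0.025, 0.313], [0.018, 0.04, 0.327], [0.024, -0.03, 0.328]]
   body [[0.022, -0.059, 0.34], [0.105, -0.052, 0.355], [0.006, -0.036, 0.421], [0.089, -0.029, 0.435]]
-20 pitch 19.2 yaw 8.0 roll -1.1
  tcp [0.584 0.219 0.381] q [-0.23  0.69  1.31  1.02  1.97 -0.98] 0.0 0.68 [[-0.037, 0.035, 0.299], [-0.027, -0.035, 0.301], [0.07, 0.049, 0.331], [0.079, -0.02, 0.332], [0.011, 0.042, 0.335], [0.02, -0.028, 0.336]]
   body [[0.017, -0.057, 0.349], [0.097, -0.046, 0.377], [-0.013, -0.035, 
[... 1473 characters left out ...]
3 yaw 20.7 roll -5.7
  tcp [0.544 0.21  0.222] q [-0.25  0.85  1.49  0.91  1.78 -1.82] 0.0 0.87 [[-0.029, 0.034, 0.115], [-0.011, -0.034, 0.121], [0.047, 0.061, 0.193], [0.064, -0.006, 0.2], [-0.006, 0.045, 0.169], [0.012, -0.022, 0.175]]
   body [[0.008, -0.052, 0.186], [0.061, -0.032, 0.248], [-0.058, -0.039, 0.237], [-0.005, -0.019, 0.3]]
-54 pitch 50.9 yaw 23.4 roll -6.6
  tcp [0.537 0.208 0.223] q [-0.26  0.84  1.51  0.9   1.78 -1.9 ] 0.0 0.87 [[-0.029, 0.034, 0.114], [-0.011, -0.034, 0.122], [0.04, 0.062, 0.197], [0.059, -0.005, 0.205], [-0.01, 0.045, 0.169], [0.008, -0.022, 0.177]]
   body [[0.004, -0.052, 0.187], [0.053, -0.03, 0.254], [-0.065, -0.04, 0.235], [-0.017, -0.019, 0.301]]
```

```bash
cat > clr.py <<'E'
from tray import *
TP=np.array([[x,y,z] for x in np.linspace(-.097,.015,15) for y in (-.035,-.017,0,.017,.035) for z in ((0,.012,.024) if abs(y)==.035 or x>.012 else (0,)) ])
TP[:,2]+=np.where((TP[:,2]==0)&(TP[:,0]<-.065),(-.065-TP[:,0])*.14,0)
def body(hx,hy): return np.array([[x,y,z] for x in np.linspace(-hx,hx,7) for y in np.linspace(-hy,hy,7) for z in (-.073,-.09,-.11,-.13)])
GB=body(.038,.0425)
FG=np.array([[x,y,z] for x in(-.013,.013) for y in np.linspace(-.03,.03,5) for z in (0,-.02,-.05)])
def c1(p):
    # signed clearance of points p (bin coords) above solid: deck top .170 outside mouth, collars
    out=[]
    for x,y,z in p:
        dxm=max(abs(x)-.045,abs(y)-.052)  # >0 outside the mouth
        h=.170
        incol=(-.055<x<.045) and abs(y)<.062 
        if incol: h=.185
        if abs(x)>.086 or abs(y)>.076: h=-1
        v=z-h
        out.append(max(v,-dxm))
    return min(out)
def clr(Rt,lb):
    T=tcp_for(Rt,lb); TR=trayR(Rt)
    o=T+Rt@poff
    return c1((o+TP@TR.T-Bc)@Rb), c1((T+GB@Rt.T-Bc)@Rb), c1((T+FG@Rt.T-Bc)@Rb)
E
python3 - <<'E'
from clr import *
s=manip.sense(); R=Ro.from_quat(s['tool_rot']).as_matrix()
for ph in [-22,-26,-32,-40,-46,-50]:
    Rt=R@Ro.from_euler('z',ph,degrees=True).as_matrix(); f=np.clip((-ph-26)/24,0,1)
    print(ph,info(Rt))
    for dy in [0,-.004,-.008,-.012,-.016]:
        print('   ',dy,[round(c*1000,1) for c in clr(Rt,[-.032+.012*f,dy,.145-.027*f])])
E
```

```text
-22 pitch 21.1 yaw 8.6 roll -1.3
    0 [np.float64(-1.3), np.float64(14.3), np.float64(25.9)]
    -0.004 [np.float64(-1.3), np.float64(14.3), np.float64(25.9)]
    -0.008 [np.float64(-1.3), np.float64(19.5), np.float64(25.9)]
    -0.012 [np.float64(-1.3), np.float64(29.3), np.float64(25.9)]
    -0.016 [np.float64(-1.3), np.float64(29.3), np.float64(25.9)]
-26 pitch 24.9 yaw 9.9 roll -1.7
    0 [np.float64(-0.1), np.float64(17.2), np.float64(28.7)]
    -0.004 [np.float64(-0.1), np.float64(17.2), np.float64(29.8)]
    -0.008 [np.float64(-0.1), np.float64(23.3), np.float64(29.8)]
    -0.012 [np.float64(-0.1), np.float64(32.2), np.float64(29.8)]
    -0.016 [np.float64(-0.1), np.float64(32.2), np.float64(29.8)]
-32 pitch 30.6 yaw 12.1 roll -2.5
    0 [np.float64(0.0), np.float64(14.5), np.float64(27.8)]
    -0.004 [np.float64(0.0), np.float64(14.5), np.float64(28.2)]
    -0.008 [np.float64(0.0), np.float64(14.5), np.float64(28.2)]
    -0.012 [np.float64(0.0), np.float64(29.1), np.float64(28.2)]
    -0.016 [np.float64(0.0), np.float64(29.5), np.float64(28.2)]
-40 pitch 38.1 yaw 15.4 roll -
[... 330 characters left out ...]
itch 43.7 yaw 18.4 roll -4.9
    0 [np.float64(-3.5), np.float64(6.2), np.float64(23.2)]
    -0.004 [np.float64(-0.5), np.float64(6.2), np.float64(25.4)]
    -0.008 [np.float64(1.0), np.float64(6.2), np.float64(24.9)]
    -0.012 [np.float64(1.0), np.float64(14.6), np.float64(24.9)]
    -0.016 [np.float64(0.2), np.float64(21.2), np.float64(24.9)]
-50 pitch 47.3 yaw 20.7 roll -5.7
    0 [np.float64(-3.9), np.float64(3.3), np.float64(23.0)]
    -0.004 [np.float64(-1.5), np.float64(3.3), np.float64(23.1)]
    -0.008 [np.float64(0.6), np.float64(3.3), np.float64(21.5)]
    -0.012 [np.float64(0.6), np.float64(11.1), np.float64(21.3)]
    -0.016 [np.float64(0.1), np.float64(18.3), np.float64(21.3)]
```

```bash
cat >> clr.py <<'E'
def clr2(Rt,lb):
    T=tcp_for(Rt,lb); TR=trayR(Rt); p=(T+Rt@poff+TP@TR.T-Bc)@Rb
    k=p[:,2]<.187; kk=k&(p[:,0]<.047)
    side=(.052-abs(p[kk,1])).min(); front=(p[k,0]+.045).min()
    O=Rb.T@(T+Rt@poff-Bc); M=Rb.T@TR; hz=[]
    for y in (-.035,.035):
        a=O+M@np.array([.015,y,0]);b=O+M@np.array([-.065,y,0]); hz.append(b[2]+(a[2]-b[2])*(.045-b[0])/(a[0]-b[0])-.17)
    return (1000*np.array([side,front,*hz,c1((T+GB@Rt.T-Bc)@Rb)])).round(1)
E
python3 - <<'E'
from clr import *
s=manip.sense(); R=Ro.from_quat(s['tool_rot']).as_matrix()
for ph in [-23,-26,-28,-32,-36,-40,-44,-48,-50]:
    Rt=R@Ro.from_euler('z',ph,degrees=True).as_matrix(); f=np.clip((-ph-28)/22,0,1)
    print(ph,info(Rt))
    for dy in [-.006,-.010,-.014,-.018]:
        print('   ',dy,clr2(Rt,[-.032+.012*f,dy,.145-.027*f]))
E
```

```text
-23 pitch 22.1 yaw 8.9 roll -1.4
    -0.006 [10.5  1.2 -1.1  1.4 15.1]
    -0.01 [ 6.8  1.2 -1.1  1.4 25.9]
    -0.014 [ 2.8  1.2 -1.1  1.4 30.1]
    -0.018 [-1.2  1.2 -1.1  1.4 30.1]
-26 pitch 24.9 yaw 9.9 roll -1.7
    -0.006 [ 9.4 -0.1  3.1  6.3 17.2]
    -0.01 [ 6.7 -0.1  3.1  6.3 28.1]
    -0.014 [ 2.7 -0.1  3.1  6.3 32.2]
    -0.018 [-1.3 -0.1  3.1  6.3 32.2]
-28 pitch 26.8 yaw 10.6 roll -2.0
    -0.006 [ 8.7 -1.   6.   9.7 18.6]
    -0.01 [ 6.7 -1.   6.   9.7 25.1]
    -0.014 [ 2.7 -1.   6.   9.7 33.6]
    -0.018 [-1.3 -1.   6.   9.7 33.6]
-32 pitch 30.6 yaw 12.1 roll -2.5
    -0.006 [ 7.4 -0.4  6.  10.7 16.3]
    -0.01 [ 6.6 -0.4  6.  10.7 23.6]
    -0.014 [ 2.6 -0.4  6.  10.7 31.3]
    -0.018 [-1.4 -0.4  6.  10.7 31.3]
-36 pitch 34.4 yaw 13.7 roll -3.1
    -0.006 [ 4.6  0.2  6.  12.  13.8]
    -0.01 [ 6.5  0.2  6.  12.  21.9]
    -0.014 [ 2.5  0.2  6.  12.  28.8]
    -0.018 [-1.5  0.2  6.  12.  28.8]
-40 pitch 38.1 yaw 15.4 roll -3.8
    -0.006 [ 3.3  0.9  6.1 13.7 11.1]
    -0.01 [ 6.4  0.9  6.1 13.7 19.9]
    -0.014 [ 2.4  0.9  6.1 13.7 26.1]
    -0.018 [-1.6  0.9  6.1 13.7 26.1]
-44 pitch 41.8 yaw 17.4 roll -4.5
    -0.006 [ 2.1  1.7  6.4 16.   8.2]
    -0.01 [ 6.1  1.7  6.4 16.   8.2]
    -0.014 [ 2.3  1.7  6.4 16.  23.2]
    -0.018 [-1.7  1.7  6.4 16.  23.2]
-48 pitch 45.5 yaw 19.5 roll -5.3
    -0.006 [ 1.   2.6  7.1 19.   5. ]
    -0.01 [ 5.   2.6  7.1 19.   5. ]
    -0.014 [ 2.2  2.6  7.1 19.  20. ]
    -0.018 [-1.8  2.6  7.1 19.  20. ]
-50 pitch 47.3 yaw 20.7 roll -5.7
    -0.006 [-1.4  3.1  7.6 20.9  3.3]
    -0.01 [ 2.6  3.1  7.6 20.9  3.3]
    -0.014 [ 2.1  3.1  7.6 20.9 18.3]
    -0.018 [-1.9  3.1  7.6 20.9 18.3]
```

Run:
```python
from clr import *
s=st(); R=Ro.from_quat(s['tool_rot']).as_matrix()
Rt=R@Ro.from_euler('z',-20,degrees=True).as_matrix()
A=tcp_for(Rt,[-.022,-.010,.27]); print(A.round(3))
M=np.array([.55,-.10,.36])
for f in [.25,.5,.75,1]: print(delta(s['tcp_pos']+f*(M-s['tcp_pos']),s),delta(M+f*(A-M),s))
o=track([s['tcp_pos'],M,A],R,s['q']); print([ (round(e,4),round(v,2),round(margins(q),2)) for _,q,e,v in o])
```

```text
t 23.3 q [-0.821  1.089  1.056  0.443  2.213 -1.194] tcp [ 0.5116 -0.2372  0.1546] gap 0.268
F [-0.2  0.3 -1.7] xax [-0.113  0.259  0.959] yax [0.926 0.376 0.008] zax [-0.359  0.89  -0.283]
[0.597 0.213 0.351]
[5.71 2.22 1.26] [24.49 12.9  11.63]
[11.41  4.44  2.51] [26.16 16.93 18.24]
[17.12  6.66  3.77] [27.83 20.95 24.85]
[22.82  8.88  5.02] [29.5  24.98 31.46]
[(np.float64(0.0), np.float64(0.66), np.float64(0.43)), (np.float64(0.0), np.float64(0.64), np.float64(0.41)), (np.float64(0.0), np.float64(0.61), np.float64(0.39)), (np.float64(0.0), np.float64(0.71), np.float64(0.36)), (np.float64(0.0), np.float64(0.82), np.float64(0.34)), (np.float64(0.0), np.float64(0.55), np.float64(0.4)), (np.float64(0.0), np.float64(0.57), np.float64(0.45)), (np.float64(0.0), np.float64(0.59), np.float64(0.5)), (np.float64(0.0), np.float64(0.61), np.float64(0.55)), (np.float64(0.0), np.float64(0.63), np.float64(0.6)), (np.float64(0.0), np.float64(0.64), np.float64(0.65)), (np.float64(0.0), np.float64(0.65), np.float64(0.7))]
```

Request:
drive_tool(
  deltas=[1, 0.4, 0.2, 0, 3, 1.2, 0.7, 0, 5.5, 2.2, 1.2, 0, 8.5, 3.3, 1.9, 0, 11.5, 4.5, 2.5, 0, 14.5, 5.6, 3.2, 0, 17.5, 6.8, 3.9, 0, 20, 8, 4.5, 0, 22, 9.5, 6, 0, 23.5, 11.3, 9, 0, 24.5, 13, 11.6, 0, 25.2, 14.5, 14, 0],
)

```text
t: 24.5
tcp_pos: [0.5668, 0.0099, 0.3595]
tool_rot: [0.444, 0.666, 0.337, -0.495]
force: [-0.5, 0.4, -2.4]
finger_gap: 0.266
```

Run:
```python
from clr import *
s=st(); R=Ro.from_quat(s['tool_rot']).as_matrix(); print(lip_of(s))
Rt=R@Ro.from_euler('z',-20,degrees=True).as_matrix(); print(info(Rt))
A=tcp_for(Rt,[-.024,-.010,.25]); print(delta(A,s))
```

```text
t 24.5 q [-0.515  0.746  1.24   0.815  2.181 -0.813] tcp [0.5668 0.0099 0.3595] gap 0.266
F [-0.5  0.4 -2.4] xax [-0.114  0.259  0.959] yax [0.926 0.378 0.009] zax [-0.36   0.889 -0.283]
(array([-0.1444986 , -0.1833653 ,  0.30749047]), 'pitch 0.1 yaw 2.2 roll -0.1')
pitch 19.3 yaw 8.1 roll -1.1
[ 2.15 10.22 17.83]
```

Request:
drive_tool(
  deltas=[0.3, 1.3, 2.2, -1, 0.7, 2.7, 4.7, -3, 1, 4, 7.2, -5, 1.2, 5.5, 9.7, -8, 1.5, 7, 12.2, -11, 1.8, 8.3, 14.5, -14, 2, 9.3, 16.3, -17, 2.1, 9.9, 17.4, -19, 2.1, 10.2, 17.8, -20, 2.1, 10.2, 17.8, -20],
)

```text
t: 25.5
tcp_pos: [0.5943, 0.2126, 0.3304]
tool_rot: [0.322, 0.733, 0.417, -0.43]
force: [-0.8, 0.2, -1.1]
finger_gap: 0.271
```

Run:
```python
from clr import *
s=st(); R=Ro.from_quat(s['tool_rot']).as_matrix(); print(lip_of(s))
for n in ('wrist','scene','top'): snap(n,n[0]+'10')
d=load('t10'); cv2.imwrite('pics/t10c.png',cv2.resize(d['frame'][110:290,120:340],None,fx=3,fy=3,interpolation=cv2.INTER_CUBIC)[:,:,::-1])
d=load('s10'); cv2.imwrite('pics/s10c.png',cv2.resize(d['frame'][50:250,240:480],None,fx=3,fy=3,interpolation=cv2.INTER_CUBIC)[:,:,::-1])
```

```text
t 25.5 q [-0.231  0.758  1.308  0.99   1.933 -1.055] tcp [0.5943 0.2126 0.3304] gap 0.271
F [-0.8  0.2 -1.1] xax [-0.424  0.113  0.899] yax [0.83  0.445 0.336] zax [-0.362  0.888 -0.283]
(array([-0.02433756, -0.00988576,  0.24980505]), 'pitch 19.2 yaw 8.1 roll -1.1')
```

View pics/w10.png

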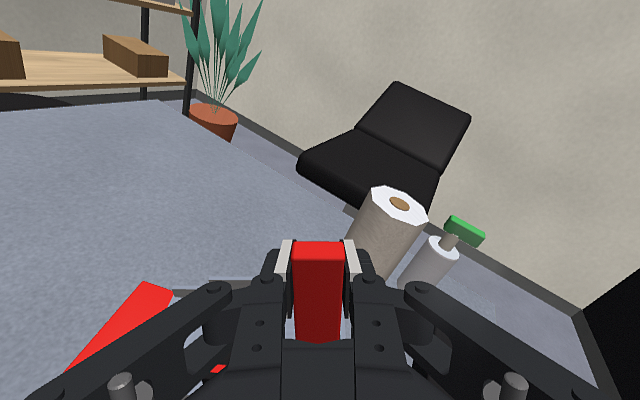

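View pics/s10c.png

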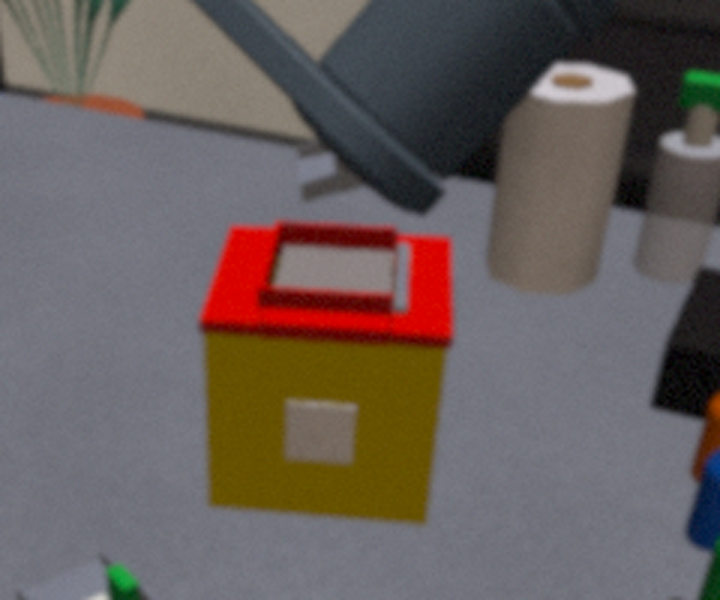

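View pics/t10c.png

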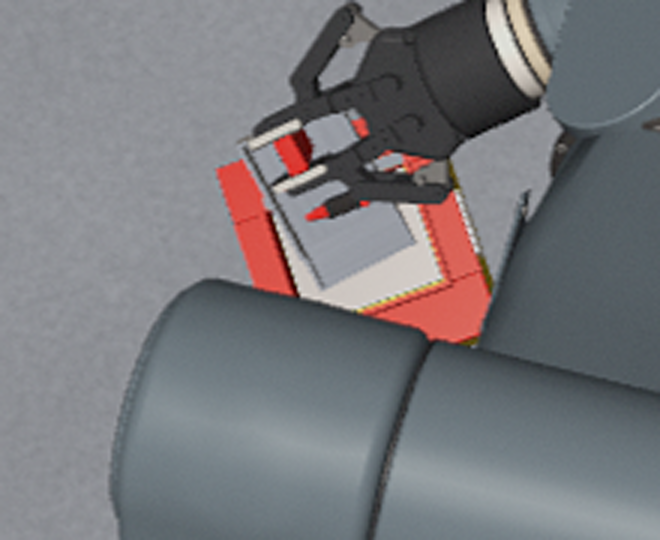

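Run:
```python
from clr import *
s=manip.sense(); R=Ro.from_quat(s['tool_rot']).as_matrix(); print(lip_of(s))
d=load('t10')
o=s['tcp_pos']+R@poff
for c in ([-.097,.035,.006],[-.097,-.035,.006],[.015,.035,.024]):
    X=o+trayR(R)@np.array(c); u=proj(d,X); print(c,X.round(3),u.round(1),((u-[120,110])*3).round(0))
Rt=R@Ro.from_euler('z',-8,degrees=True).as_matrix(); print(info(Rt))
for z in (.20,.18,.145): print(z,delta(tcp_for(Rt,[-.028,-.010,z]),s),clr2(Rt,[-.028,-.010,z]))
for f in np.linspace(0,1,8):
    ph=-8-21*f; Rt=R@Ro.from_euler('z',ph,degrees=True).as_matrix(); l=[-.028+.010*f,-.010,.145-.027*f]; print(round(ph,1),info(Rt),delta(tcp_for(Rt,l),s),clr2(Rt,l))
```

```text
(array([-0.02431421, -0.0112934 ,  0.24978374]), 'pitch 19.2 yaw 8.0 roll -1.1')
[-0.097, 0.035, 0.006] [0.522 0.19  0.249] [226.7 206.8] [320. 290.]
[-0.097, -0.035, 0.006] [0.554 0.128 0.25 ] [258.1 190.7] [414. 242.]
[0.015, 0.035, 0.024] [0.61  0.237 0.303] [197.4 158.7] [232. 146.]
pitch 26.8 yaw 10.7 roll -2.0Traceback (most recent call last):
  File "<stdin>", line 8, in <module>
  File "clr.py", line 26, in clr2
    side=(.052-abs(p[kk,1])).min(); front=(p[k,0]+.045).min()
    return umr_minimum(a, axis, None, out, keepdims, initial, where)
ValueError: zero-size array to reduction operation minimum which has no identity
```

Run:
```python
from clr import *
s=manip.sense(); R=Ro.from_quat(s['tool_rot']).as_matrix()
Rt=R@Ro.from_euler('z',-8,degrees=True).as_matrix()
for z in (.20,.165,.145): print(z,delta(tcp_for(Rt,[-.028,-.010,z]),s))
for f in np.linspace(0,1,8):
    ph=-8-21*f; Rt=R@Ro.from_euler('z',ph,degrees=True).as_matrix(); l=[-.028+.010*f,-.010,.145-.027*f]; print(round(ph,1),info(Rt),delta(tcp_for(Rt,l),s),clr2(Rt,l))
```

```text
0.2 [-3.   -2.85  1.54]
0.165 [-6.15 -4.02  2.53]
0.145 [-7.95 -4.7   3.1 ]
-8.0 pitch 26.8 yaw 10.7 roll -2.0 [-7.95 -4.7   3.1 ] [ 6.7  3.   4.   7.7 25.1]
-11.0 pitch 29.7 yaw 11.8 roll -2.4 [-7.89 -5.06  3.2 ] [ 6.6  3.2  3.7  8.1 23.9]
-14.0 pitch 32.5 yaw 13.0 roll -2.8 [-7.85 -5.44  3.31] [ 6.6  3.4  3.3  8.7 22.5]
-17.0 pitch 35.3 yaw 14.2 roll -3.3 [-7.83 -5.85  3.41] [ 6.5  3.7  3.   9.5 20.9]
-20.0 pitch 38.1 yaw 15.5 roll -3.8 [-7.84 -6.28  3.52] [ 6.4  4.1  2.9 10.5 19.3]
-23.0 pitch 40.9 yaw 16.9 roll -4.3 [-7.86 -6.72  3.62] [ 6.3  4.4  2.8 11.9 16.9]
-26.0 pitch 43.7 yaw 18.5 roll -4.9 [-7.92 -7.19  3.73] [ 5.5  4.9  2.9 13.7  5.6]
-29.0 pitch 46.4 yaw 20.2 roll -5.5 [-7.99 -7.67  3.83] [ 2.8  5.4  3.3 16.   3. ]
```

Request:
drive_tool(
  deltas=[-0.5, -0.5, 0.3, -1, -1.7, -1.6, 0.9, -4, -3, -2.85, 1.5, -8, -4.2, -3.3, 1.9, -8, -5.2, -3.7, 2.2, -8, -6.2, -4, 2.5, -8, -7, -4.4, 2.8, -8, -7.7, -4.6, 3, -8, -7.9, -4.7, 3.1, -8],
)

```text
t: 26.55
tcp_pos: [0.5782, 0.209, 0.2342]
tool_rot: [0.271, 0.754, 0.447, -0.399]
force: [-0.1, -0.5, -0.7]
finger_gap: 0.269
```

Run:
```python
from clr import *
s=st(); R=Ro.from_quat(s['tool_rot']).as_matrix(); print(lip_of(s))
snap('top','t11')
d=load('t11'); cv2.imwrite('pics/t11c.png',cv2.resize(d['frame'][130:270,150:330],None,fx=4,fy=4,interpolation=cv2.INTER_CUBIC)[:,:,::-1])
for f in np.linspace(0,1,10):
    ph=-21*f; Rt=R@Ro.from_euler('z',ph,degrees=True).as_matrix(); l=[-.028+.010*f,-.010,.145-.027*f]; print(round(ph,1),info(Rt),delta(tcp_for(Rt,l),s),clr2(Rt,l))
```

```text
t 26.55 q [-0.242  0.867  1.393  0.933  1.829 -1.364] tcp [0.5782 0.209  0.2342] gap 0.269
F [-0.1 -0.5 -0.7] xax [-0.535  0.051  0.843] yax [0.765 0.455 0.457] zax [-0.36   0.889 -0.282]
(array([-0.02818538, -0.0097753 ,  0.14474534]), 'pitch 26.8 yaw 10.7 roll -1.9')
-0.0 pitch 26.8 yaw 10.7 roll -1.9 [ 0.01  0.02 -0.03] [ 6.7  3.   4.   7.6 25.1]
-2.3 pitch 29.0 yaw 11.5 roll -2.3 [ 0.09 -0.24  0.05] [ 6.6  3.2  3.7  8.  24.1]
-4.7 pitch 31.2 yaw 12.4 roll -2.6 [ 0.17 -0.53  0.13] [ 6.6  3.3  3.4  8.4 23. ]
-7.0 pitch 33.4 yaw 13.3 roll -2.9 [ 0.23 -0.83  0.21] [ 6.5  3.5  3.1  8.9 21.9]
-9.3 pitch 35.6 yaw 14.3 roll -3.3 [ 0.29 -1.15  0.29] [ 6.5  3.8  2.9  9.5 20.7]
-11.7 pitch 37.8 yaw 15.3 roll -3.7 [ 0.33 -1.47  0.38] [ 6.4  4.   2.8 10.4 19.4]
-14.0 pitch 40.0 yaw 16.4 roll -4.1 [ 0.36 -1.82  0.46] [ 6.3  4.3  2.7 11.4 17.8]
-16.3 pitch 42.1 yaw 17.6 roll -4.6 [ 0.38 -2.18  0.54] [ 6.   4.6  2.7 12.6  6.9]
-18.7 pitch 44.3 yaw 18.8 roll -5.0 [ 0.38 -2.55  0.62] [ 5.3  5.   2.9 14.1  5. ]
-21.0 pitch 46.4 yaw 20.2 roll -5.5 [ 0.38 -2.93  0.7 ] [ 2.8  5.4  3.2 15.9  2.9]
```

View pics/t11c.png

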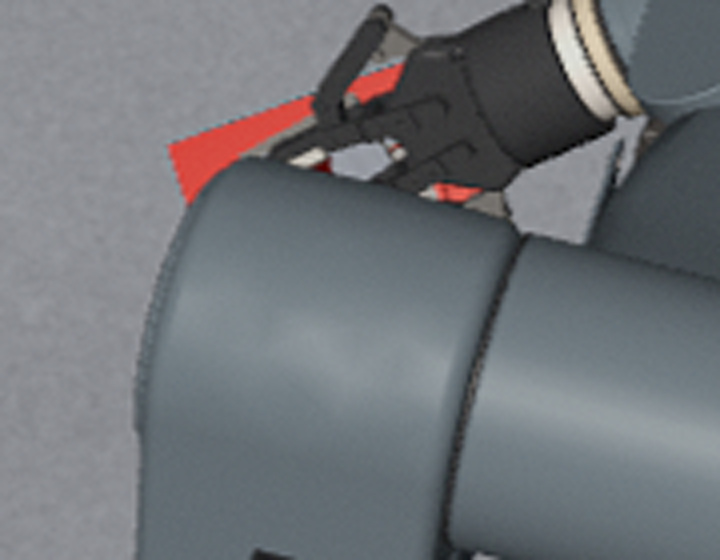

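Run:
```python
from h import *
d=snap('scene','s12'); cv2.imwrite('pics/s12c.png',cv2.resize(d['frame'][50:250,240:480],None,fx=3,fy=3,interpolation=cv2.INTER_CUBIC)[:,:,::-1]); snap('wrist','w12')
```

```text
(no output)
```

View pics/s12c.png

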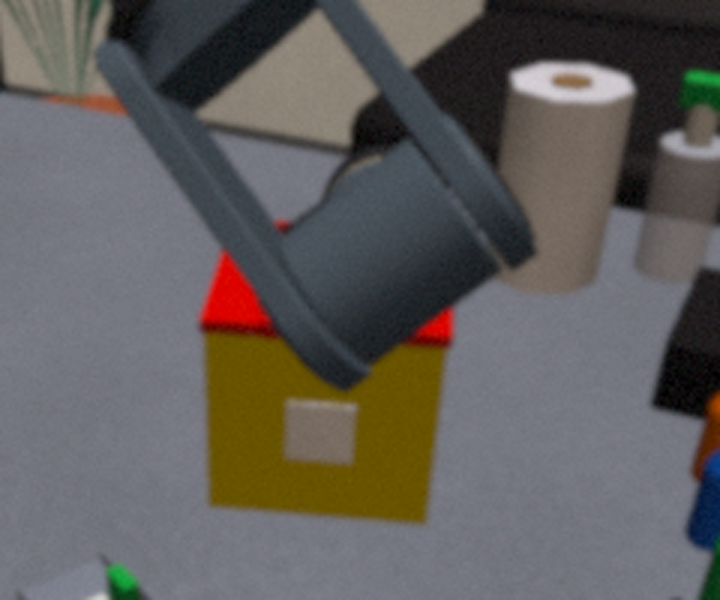

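View pics/w12.png

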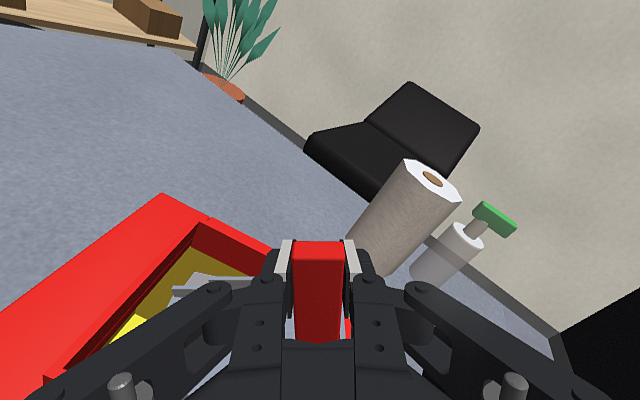

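Request:
drive_tool(
  deltas=[0.1, -0.2, 0, -2, 0.15, -0.5, 0.1, -4.5, 0.2, -0.8, 0.2, -7, 0.3, -1.15, 0.3, -9.5, 0.3, -1.5, 0.4, -12, 0.35, -1.8, 0.45, -14, 0.4, -2.2, 0.55, -16.5, 0.4, -2.5, 0.6, -18.5, 0.4, -2.6, 0.6, -19, 0.4, -2.6, 0.6, -19, 0.4, -2.6, 0.6, -19, 0.4, -2.6, 0.6, -19],
)

```text
t: 27.9
tcp_pos: [0.5539, 0.2027, 0.225]
tool_rot: [0.142, 0.788, 0.506, -0.32]
force: [-1.7, 0.1, -0.3]
finger_gap: 0.27
```

Run:
```python
from clr import *
s=st(); R=Ro.from_quat(s['tool_rot']).as_matrix(); print(lip_of(s))
snap('wrist','w13'); snap('top','t13')
```

```text
t 27.9 q [-0.26   0.858  1.461  0.907  1.804 -1.753] tcp [0.5539 0.2027 0.225 ] gap 0.27
F [-1.7  0.1 -0.3] xax [-0.755 -0.1    0.648] yax [0.548 0.447 0.707] zax [-0.36   0.889 -0.283]
(array([-0.01912305, -0.01021318,  0.12182289]), 'pitch 44.6 yaw 19.1 roll -5.1')
```

View pics/w13.png

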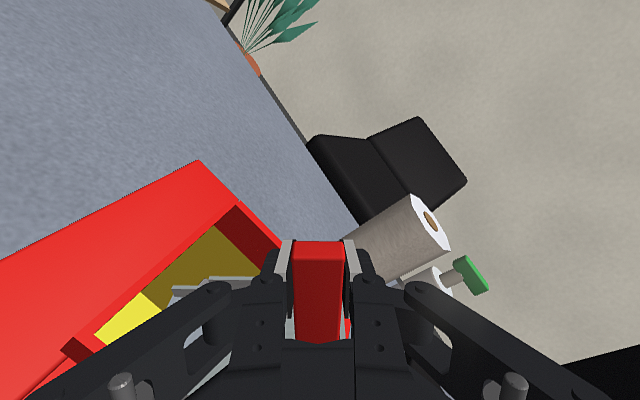

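View pics/t13.png

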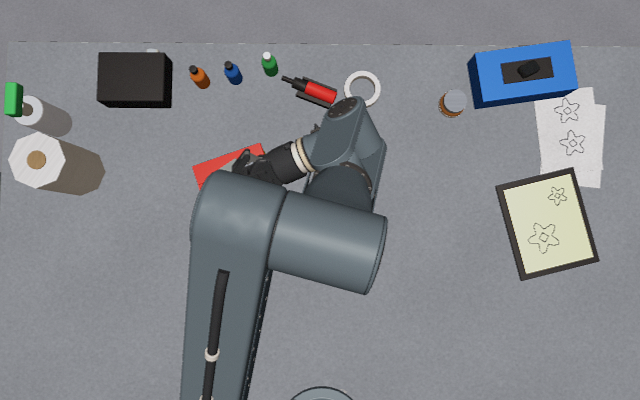

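Run:
```python
from h import *
ims=[cv2.imread(f'pics/{n}.png')[230:400,150:350] for n in ('w9','w10','w12','w13')]
cv2.imwrite('pics/cmp.png',cv2.resize(np.vstack([np.hstack(ims[:2]),np.hstack(ims[2:])]),None,fx=1.7,fy=1.7,interpolation=cv2.INTER_CUBIC))
```

```text
(no output)
```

View pics/cmp.png

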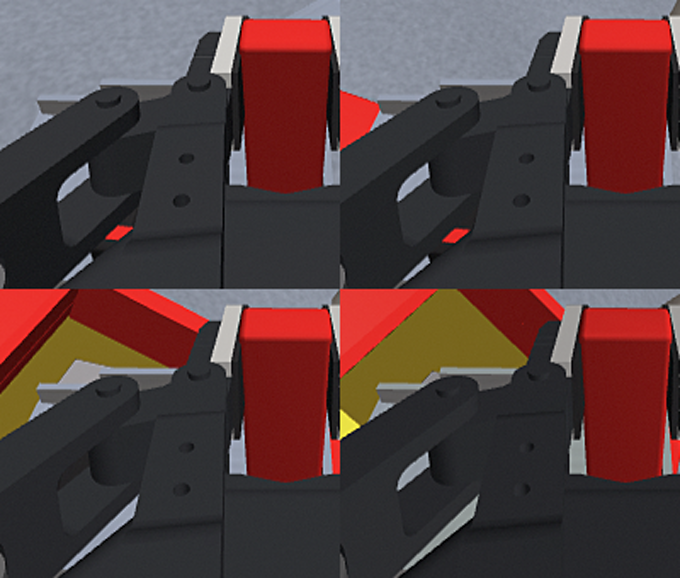

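Run:
```python
from clr import *
s=st(); R=Ro.from_quat(s['tool_rot']).as_matrix()
for ph,l in [(0,[-.019,-.01,.122]),(-2,[-.018,-.011,.117]),(-2,[-.012,-.011,.117]),(-3,[-.016,-.012,.114]),(-3,[-.022,-.012,.116])]:
    Rt=R@Ro.from_euler('z',ph,degrees=True).as_matrix(); print(ph,l,info(Rt),delta(tcp_for(Rt,l),s),clr2(Rt,l))
```

```text
t 28.0 q [-0.26   0.858  1.461  0.907  1.804 -1.753] tcp [0.5539 0.2026 0.2249] gap 0.267
F [-1.2  0.4 -0.4] xax [-0.755 -0.1    0.648] yax [0.548 0.447 0.707] zax [-0.36   0.889 -0.283]
0 [-0.019, -0.01, 0.122] pitch 44.6 yaw 19.1 roll -5.1 [0.01 0.04 0.02] [ 5.2  5.   4.4 15.9  6.1]
-2 [-0.018, -0.011, 0.117] pitch 46.4 yaw 20.2 roll -5.5 [-0.06 -0.47  0.06] [ 3.8  5.3  2.3 15.   9.9]
-2 [-0.012, -0.011, 0.117] pitch 46.4 yaw 20.2 roll -5.5 [-0.51 -0.07  0.04] [ 5.1 11.3 -4.5  8.3  9.9]
-3 [-0.016, -0.012, 0.114] pitch 47.3 yaw 20.8 roll -5.7 [-0.26 -0.67  0.04] [ 4.1  7.  -1.  12.4  7.1]
-3 [-0.022, -0.012, 0.116] pitch 47.3 yaw 20.8 roll -5.7 [ 0.32 -0.93  0.  ] [ 4.1  1.   7.9 21.4  9.1]
```

Request:
drive_tool(
  deltas=[0, -0.4, 0, -2, 0.2, -0.7, 0, -2.5, -0.1, -0.3, 0, -2.5, 0.2, -0.7, 0, -2.5, -0.1, -0.3, 0, -2.5, 0.2, -0.7, 0, -2.5, 0, -0.5, 0, -2.5, 0, -0.5, 0, -2.5, 0, -0.5, 0, -2.5],
)

```text
t: 28.9
tcp_pos: [0.5511, 0.2004, 0.2212]
tool_rot: [0.125, 0.791, 0.513, -0.309]
force: [-2.1, -1.0, 0.2]
finger_gap: 0.269
```

Run:
```python
from clr import *
s=st(); R=Ro.from_quat(s['tool_rot']).as_matrix(); print(lip_of(s))
# retreat plan: lift so lip rises vertically; untip to ~10 deg, 
for ph,l in [(0,[-.018,-.011,.15]),(0,[-.010,-.010,.20]),(0,[-.0,-.010,.25]),(20,[0.02,-.01,.27]),(45,[.02,-.01,.30])]:
    Rt=R@Ro.from_euler('z',ph,degrees=True).as_matrix(); print(ph,l,info(Rt),delta(tcp_for(Rt,l),s))
```

```text
t 28.9 q [-0.265  0.861  1.469  0.901  1.799 -1.808] tcp [0.5511 0.2004 0.2212] gap 0.269
F [-2.1 -1.   0.2] xax [-0.778 -0.119  0.617] yax [0.515 0.442 0.734] zax [-0.361  0.889 -0.283]
(array([-0.0177708 , -0.01151941,  0.11707235]), 'pitch 46.9 yaw 20.5 roll -5.6')
0 [-0.018, -0.011, 0.15] pitch 46.9 yaw 20.5 roll -5.6 [ 2.06  2.42 -0.88]
0 [-0.01, -0.01, 0.2] pitch 46.9 yaw 20.5 roll -5.6 [ 4.54  6.62 -2.23]
0 [-0.0, -0.01, 0.25] pitch 46.9 yaw 20.5 roll -5.6 [ 6.86 10.93 -3.67]
20 [0.02, -0.01, 0.27] pitch 28.2 yaw 11.3 roll -2.2 [ 2.89 14.93 -4.31]
45 [0.02, -0.01, 0.3] pitch 4.4 yaw 3.4 roll -0.2 [-0.08 16.85 -5.16]
```

Request:
drive_tool(
  deltas=[0.7, 0.8, -0.3, 0, 1.4, 1.6, -0.6, 0, 2.1, 2.4, -0.9, 0, 2.9, 3.8, -1.4, 0, 3.7, 5.2, -1.8, 0, 4.5, 6.6, -2.2, 0, 5.7, 8.8, -3, 0, 6.9, 11, -3.7, 0, 6, 12, -4, 5, 4.5, 13.5, -4.2, 12, 2.9, 15, -4.3, 20, 2.9, 15, -4.3, 20],
)

```text
t: 30.1
tcp_pos: [0.6228, 0.226, 0.3625]
tool_rot: [0.26, 0.758, 0.452, -0.392]
force: [-0.3, -0.1, -2.3]
finger_gap: 0.266
```

Run:
```python
from clr import *
s=st(); R=Ro.from_quat(s['tool_rot']).as_matrix(); print(lip_of(s))
for n in ('wrist','scene','top'): snap(n,n[0]+'14')
d=load('t14'); cv2.imwrite('pics/t14c.png',cv2.resize(d['frame'][110:290,120:340],None,fx=3,fy=3,interpolation=cv2.INTER_CUBIC)[:,:,::-1])
```

```text
t 30.1 q [-0.204  0.756  1.206  1.042  1.965 -1.113] tcp [0.6228 0.226  0.3625] gap 0.266
F [-0.3 -0.1 -2.3] xax [-0.557  0.04   0.829] yax [0.748 0.457 0.481] zax [-0.36   0.889 -0.284]
(array([ 0.02238577, -0.00959729,  0.27147195]), 'pitch 28.4 yaw 11.4 roll -2.3')
```

View pics/t14c.png

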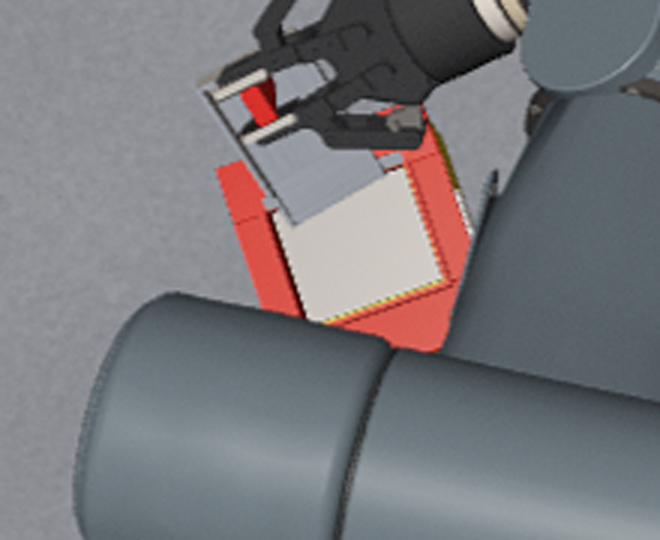

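View pics/w14.png

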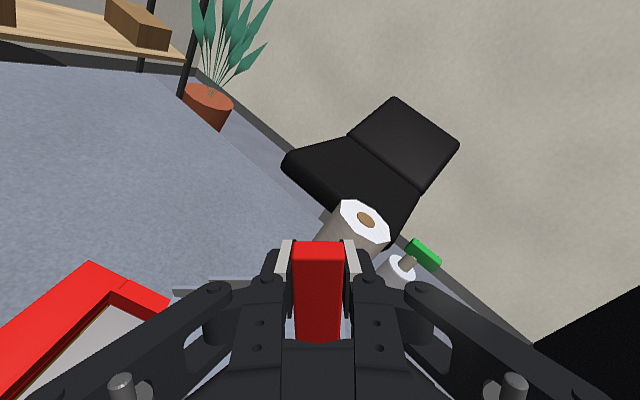

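Run:
```python
from clr import *
s=st(); R=Ro.from_quat(s['tool_rot']).as_matrix()
for ph in (28,29,29.5,30): print(ph,info(R@Ro.from_euler('z',ph,degrees=True).as_matrix()))
A=np.array([.57,.0,.38]);B=np.array([.545,-.13,.33])
for a,b in [(s['tcp_pos'],A),(A,B)]:
    for f in [.25,.5,.75,1]: print(delta(a+f*(b-a),s))
```

```text
t 30.25 q [-0.206  0.756  1.212  1.04   1.966 -1.117] tcp [0.6206 0.2252 0.3618] gap 0.266
F [-0.3  1.4 -2.4] xax [-0.556  0.038  0.831] yax [0.749 0.457 0.48 ] zax [-0.362  0.889 -0.283]
28 pitch 1.5 yaw 2.7 roll -0.1
29 pitch 0.6 yaw 2.4 roll -0.1
29.5 pitch 0.1 yaw 2.3 roll -0.1
30 pitch -0.4 yaw 2.1 roll -0.1
[ 0.87 -3.3  -4.67]
[ 1.73 -6.6  -9.35]
[  2.6   -9.91 -14.02]
[  3.47 -13.21 -18.69]
[  2.65 -15.76 -21.  ]
[  1.84 -18.32 -23.31]
[  1.02 -20.87 -25.62]
[  0.21 -23.42 -27.93]
```

Request:
drive_tool(
  deltas=[0.5, -1.6, -2.3, 2, 0.9, -3.3, -4.7, 5, 1.3, -5, -7, 8, 1.7, -6.6, -9.4, 11, 2.2, -8.3, -11.7, 14, 2.6, -9.9, -14, 17, 3, -11.5, -16.3, 20, 3.3, -13.2, -18.7, 23, 2.7, -15.8, -21, 26, 1.8, -18.3, -23.3, 28, 1, -20.9, -25.6, 29.5, 0.2, -23.4, -28, 29.5],
)

```text
t: 31.45
tcp_pos: [0.5445, -0.1317, 0.3304]
tool_rot: [0.444, 0.666, 0.337, -0.495]
force: [-0.2, -0.3, -1.9]
finger_gap: 0.265
```

Run:
```python
from clr import *
s=st(); R=Ro.from_quat(s['tool_rot']).as_matrix(); print(lip_of(s))
print(delta([.521,-.262,.12],s),delta([.5226,-.2628,.0585],s))
snap('top','t15')
d=load('t15'); cv2.imwrite('pics/t15c.png',cv2.resize(d['frame'][110:290,170:450],None,fx=2.8,fy=2.8,interpolation=cv2.INTER_CUBIC)[:,:,::-1])
```

```text
t 31.45 q [-0.692  0.834  1.128  0.662  2.309 -0.947] tcp [ 0.5445 -0.1317  0.3304] gap 0.265
F [-0.2 -0.3 -1.9] xax [-0.115  0.257  0.959] yax [0.925 0.379 0.01 ] zax [-0.361  0.889 -0.282]
(array([-0.21382135, -0.30874431,  0.27824829]), 'pitch 0.2 yaw 2.2 roll -0.1')
[-23.27  -7.31  -4.81] [-29.21  -7.25  -3.21]
```

View pics/t15c.png

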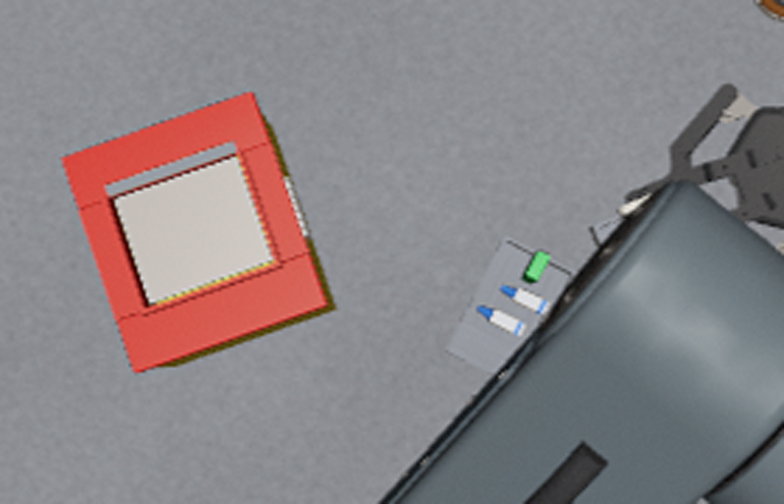

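Request:
drive_tool(
  deltas=[-2, -1.5, -1.2, 0, -5, -2.8, -2.2, 0, -8.5, -4, -3, 0, -12, -5.2, -3.8, 0, -15.5, -6.2, -4.4, 0, -19, -7, -4.8, 0, -22, -7.3, -4.9, 0, -23.3, -7.3, -4.8, 0, -23.3, -7.3, -4.8, 0],
)

```text
t: 32.4
tcp_pos: [0.5184, -0.2666, 0.1159]
tool_rot: [0.446, 0.663, 0.338, -0.496]
force: [0.1, 0.7, -0.8]
finger_gap: 0.262
```

Run:
```python
from clr import *
s=st(); R=Ro.from_quat(s['tool_rot']).as_matrix(); print(info(R))
O=s['tcp_pos']+R@poff; print('origin',O.round(4)); print(delta(s['tcp_pos']-[0,0,O[2]],s))
```

```text
t 32.4 q [-0.841  1.17   0.963  0.43   2.234 -1.201] tcp [ 0.5184 -0.2666  0.1159] gap 0.262
F [ 0.1  0.7 -0.8] xax [-0.109  0.256  0.96 ] yax [0.928 0.373 0.006] zax [-0.357  0.892 -0.278]
pitch -0.0 yaw 1.9 roll 0.1
origin [ 0.525  -0.2834  0.058 ]
[-5.57 -0.03  1.61]
```

Request:
drive_tool(
  deltas=[-1, 0, 0.3, 0, -2.2, 0, 0.6, 0, -3.4, 0, 1, 0, -4.4, 0, 1.3, 0, -5.1, 0, 1.5, 0, -5.4, 0, 1.6, 0, -5.6, 0, 1.6, 0, -5.6, 0, 1.6, 0],
)

```text
t: 33.2
tcp_pos: [0.5188, -0.2666, 0.0581]
tool_rot: [0.446, 0.663, 0.338, -0.497]
force: [-0.2, 0.1, 0.1]
finger_gap: 0.268
```

Run:
```python
from clr import *
s=st(); R=Ro.from_quat(s['tool_rot']).as_matrix(); print(info(R))
O=s['tcp_pos']+R@poff; print('origin',O.round(4));
```

```text
t 33.2 q [-0.84   1.25   0.934  0.415  2.187 -1.227] tcp [ 0.5188 -0.2666  0.0581] gap 0.268
F [-0.2  0.1  0.1] xax [-0.109  0.255  0.961] yax [0.928 0.373 0.006] zax [-0.357  0.892 -0.278]
pitch -0.0 yaw 1.9 roll 0.2
origin [ 5.254e-01 -2.834e-01  1.000e-04]
```

Request:
drive_tool(
  deltas=[0, 0, 0, 0, 0, 0, 0, 0, 0, 0, 0, 0, 0, 0, 0, 0, 0, 0, 0, 0, 0, 0, 0, 0, 0, 0, 0, 0],
  hand=8.5,
)

```text
t: 33.9
tcp_pos: [0.5188, -0.2666, 0.0581]
tool_rot: [0.446, 0.663, 0.338, -0.497]
force: [0.3, -0.3, 0.3]
finger_gap: 0.995
```

Request:
drive_tool(
  deltas=[1, 0, -0.3, 0, 3, 0, -0.9, 0, 6, 0, -1.8, 0, 10, 0, -3, 0, 14.5, 0, -4.3, 0, 19, 0.5, -5.5, 0, 23, 2, -5, 0, 26, 4.5, -2, 0, 28, 7, 2, 0, 30, 9.5, 6, 0, 31, 12, 10, 0, 32, 14, 14, 0],
)

```text
t: 35.1
tcp_pos: [0.5637, -0.0055, 0.33]
tool_rot: [0.445, 0.665, 0.338, -0.495]
force: [0.2, -0.7, -0.3]
finger_gap: 0.997
```

Run:
```python
from h import *
s=st()
for n in ('wrist','scene','top'): snap(n,n[0]+'16')
d=load('t16'); cv2.imwrite('pics/t16c.png',cv2.resize(d['frame'][110:290,170:480],None,fx=2.5,fy=2.5,interpolation=cv2.INTER_CUBIC)[:,:,::-1])
```

```text
t 35.1 q [-0.538  0.783  1.254  0.777  2.16  -0.869] tcp [ 0.5637 -0.0055  0.33  ] gap 0.997
F [ 0.2 -0.7 -0.3] xax [-0.112  0.257  0.96 ] yax [0.927 0.374 0.009] zax [-0.357  0.891 -0.28 ]
```

View pics/t16c.png

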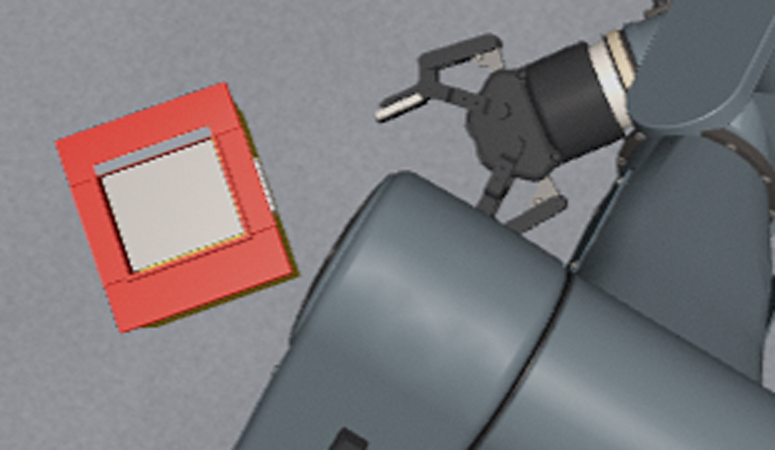

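View pics/s16.png

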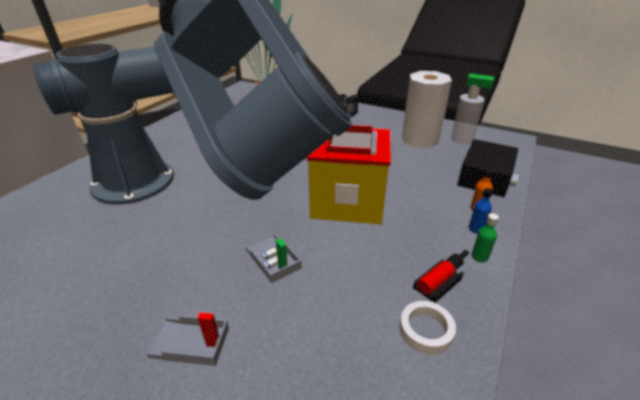

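Request:
drive_tool(
  deltas=[3, 0, 0, 0, 6, 0, 0, 0, 6, 0, 0, 0, 6, 0, 0, 0, 6, 0, 0, 0],
)

```text
t: 35.75
tcp_pos: [0.556, 0.0097, 0.3871]
tool_rot: [0.444, 0.665, 0.337, -0.497]
force: [-0.1, -0.0, -0.3]
finger_gap: 0.993
```

Run:
```python
from h import *
s=st()
d=snap('scene','s17'); hsv=cv2.cvtColor(d['frame'],cv2.COLOR_RGB2HSV)
d0=load('scene0'); diff=np.abs(d['frame'].astype(int)-d0['frame']).max(2)[235:290,235:310].max(); print('green tray region max change',diff)
f=load('t15')['depth'];f0=load('top0')['depth']; print('flap depth change mm',1000*np.abs(f-f0)[175:210,220:262].max())
print(manip.sign_off())
```

```text
t 35.75 q [-0.523  0.705  1.25   0.829  2.212 -0.786] tcp [0.556  0.0097 0.3871] gap 0.993
F [-0.1 -0.  -0.3] xax [-0.111  0.255  0.96 ] yax [0.926 0.377 0.006] zax [-0.361  0.89  -0.278]
green tray region max change 21
flap depth change mm 1119.2957
the job is handed in; nothing more can be done
None
```

Run:
```python
import numpy as np
f=np.load('pics/t15.npz')['depth'];g=np.load('pics/top0.npz')['depth'];a=f[175:210,220:262];b=g[175:210,220:262];k=(a>0)&(b>0)
print((~k).sum(),np.percentile(1000*abs(a-b)[k],[50,99,100]))
```

```text
12 [1.81472301 7.45350122 9.59348679]
```

I tipped both used cartridges into the sharps bin, let the flap close, set the red-grip tray back upright and empty on the table, and handed the job in at about 36 s.

**How it was done:** The moves could only turn about the tool's own axis, so the tray could not be tipped with the tool pointing down.
- I first picked the tray up from above, turned it 40° to line up with the bin, and set it down again.
- Commands beyond the arm's reach then tilted the tool to about 73°.
- I gripped the tray from the side. From there, turning the tool pitched the tray to 27° to open the flap and 47° to empty it.

**Last checks:**
- **Tray:** it is upright and empty, about 6 cm from where it started and turned 40°.
- **Cartridges:** none showed on the tray, flap, deck or visible table. I could not see them land inside the bin, because the arm hid it. One had already moved forward when the tray was at 27° with the flap partly open.
- **Flap:** it looks shut in the final pictures. Depth over the flap changed by a median of 1.8 mm from the start. My first check printed a meaningless 1119 mm because of 12 pixels with no depth reading.
- **Clean tray:** the green-grip tray shows no visible change.
- **Forces:** the readings I saw stayed at or below about 16 N.

**Possible fault:** joint 3 read 0.218 to 0.219 rad while the arm was at full stretch, just under its stated lower limit of 0.22.

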